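# Balance an angle rotor: spacer rings and vial opposite the loaded bore

## Robot

A 6-joint arm with a two-finger parallel gripper is mounted at the origin on a cart in front of the work surface, level with it; the furniture and walls round the work are solid. World frame = base frame: x ahead of the robot, y to its left, z up, the work surface at z = 0. Lengths are in mm, angles in rad, forces in N, time in s.
With the tool pointing down it reaches from about 275 to 1000 mm from the base axis. Payload 8.4 kg.
Tool frame: the origin (TCP) lies at the very end of the fingers, on their centre line; the grasp point (between the pads) lies 19 mm behind it; z points along the fingers, y is the direction in which the jaws open and shut (so a half turn about z gives the same grasp; the last joint's range is limited). The gripper opens to 85 mm and grips with 20 to 120 N. Pads are 22 mm wide; open, the fingers measure 114 mm over their backs; the gripper's body (76 mm by 85 mm) begins 54 mm behind the grasp point. The pads swing forward as they close: fully open they stand 13 mm farther back than shut.
Start: joints at [-1.246, 0.353, 1.633, -0, 1.155, -0.002], TCP at [200.632, -591.924, 231.281] pointing down, gripper open.
Joint ranges: [-2.63, 2.63], [-0.92, 2.1], [0.06, 2.66], [-1.3, 4.44], [0, 2.69], [-3.02, 3.02]. Speed limits (rad/s): [2.22, 2.22, 2.79, 3.14, 3.14, 3.14].

## Interface

Orientations are given as [roll, pitch, yaw] about the fixed x, y, z axes, in that order (R = Rz(yaw) Ry(pitch) Rx(roll)).
In Python, from rig import r gives the robot as it stands.
- The arm moves only by the tool jog_arm, never from a script. Its argument "increments" is text: rows parted by semicolons, each of 7 numbers parted by spaces: the shift along the tool's x, y, z in cm, then the turn, a rotation vector about the tool's x, y, z in rad, then the opening, from -1 (shut) to 1 (fully open). A call has exactly 8 rows; each row shifts and turns the commanded pose from where the row before left it, along the tool's axes as they then stand; what a row does not reach is not made up. A row lasts 1/10 s, in which the tool goes at most 50 mm and 8.59 degrees, less where a joint would pass 70% of its speed; a pose out of reach is approached as far as the arm can. A call with a gripper value outside its range is refused whole. The fingers move at their own pace and stop on an object; "squeeze" is the grip in N (left out, the last holds). Time passes only in rows, so rows that do not move let the fingers close, or fill a call up. It gives the time, the measured TCP pose, the force and the opening at its end, in the units of the state.
- r.sense(): the state, without advancing time (a new reading comes with each control period).
- r.grab_frame(name): name is "side" or "top"; returns the picture (384x512x3 uint8, red, green, blue); there is no depth.
- r.camera_info(name): a dict with "K" (3x3 intrinsics, pixels), "dist_coeffs" ([k1, k2, p1, p2, k3] as OpenCV has them; the pictures are not rectified), "rvec" (rotation vector, rad) and "tvec" (3), from world to camera coordinates, as OpenCV has them. Camera axes: x right, y down, z forward; pixel columns grow to the right and rows downward; lengths in mm; the calibration is good to about 2 mm. A picture is of the moment at which its call begins. camera_info takes no time and is no camera call.
- r.sign_off(): hands the job in, once; it reports no verdict.
The state is a dict: "clock": time; "qpos": joint angles; "qvel": joint speeds; "joint_efforts": joint torques, N m; "eef_pos": TCP position; "tcp_rot": TCP orientation; "contact_force": force on the tool from outside, world axes, zero at the start; "wrist_torque": the same for the moment, N m; "opening": opening from 0.0 (shut) to 1.0 (fully open).
Only numpy, scipy, OpenCV 4.12 (cv2) and the standard library are available. Lean on these libraries where they do the work, as an engineer would, in place of code of your own. Each camera call takes 0.05 s, during which the arm holds its last target.

## Task

The angle rotor is loaded on one side only. Balance it: drop the two white spacer rings flat into the bore directly opposite the loaded one, so that they lie one on the other at its bottom, then seat the loose vial on them, cap up and fully home. Do not push the bystanding bottle, dish and marker about, and never lay the vial on its side.

Things in the scene. Friction and masses are not known exactly. Their poses are not given: they have to be found in the camera images.
- rotor: fixed-angle centrifuge rotor, aluminium, 197 mm diameter, 95 mm high, immovable; origin: centre of its underside. Four bores in steel sleeves, 90 degrees apart, sloping 30 degrees, mouths towards the axis (46 mm from it, 84 mm up). Nut in the middle: 37 mm wide, top 81 mm up. Bore on its -x side: loaded, vial cap stands out. The bore on +x, straight across, is the one to load. The other two stay empty
- bore_mouth (a point): mouth centre of the bore to load, level with its rim; z: out along the bore, 30 degrees from vertical, leaning to the rotor's axis; y: horizontal, tangential; x: outwards and up. Bore 30 mm diameter, countersunk to 35 mm over 4 mm, flat floor 67 mm deep. Collar 39 mm across, 8 mm proud of the conical face, which curves up to rim level 43 mm to either side along y
- sleeve_2: steel sleeve of the loaded bore, with two rings and a vial in it, all fixed to the rotor; origin at the centre of the bore's floor, z out of the bore. The vial's cap stands 22 mm out of the mouth
- ring_a_center (a point): white plastic spacer ring lying flat on the worktop: 28 mm outside diameter, 14 mm thick, 12 mm hole, about 15 g, slides easily in the bore; centre of the ring (7 mm above its underside), z along its axis
- ring_b_center (a point): the other spacer ring, identical to the first and interchangeable with it; centre of the ring, z along its axis
- vial_center (a point): loose glass vial with a white cap, standing upright on the worktop: 61 mm tall, about 30 g, body 27 mm diameter up to 47 mm, cap 24 mm diameter from 47 to 61 mm above its underside; centre of the vial (30.5 mm above its underside), z towards the cap. Home on two rings, its centre lies 8.5 mm below the mouth and its top 22 mm above it
- vial: the same loose vial; origin at the centre of its underside, z towards the cap
- pe_bottle: bystander: white screw-cap plastic bottle, 60 mm diameter, 108 mm tall, upright; origin at the centre of its underside
- petri_dish: bystander: covered clear dish, 70 mm diameter, 15 mm high; origin at the centre of its underside
- marker_black: bystander: white marker pen with a black cap, 139 mm long, 17 mm thick, lying; origin at the middle of its underside, long axis along its y

How it is judged (in metres and radians):
On the way:
1. both rings lie flat, one on the other, at the bottom of the bore to load (x of ring_a_center in the frame of bore_mouth between -0.003 and 0.003 m and y of ring_a_center in the frame of bore_mouth between -0.003 and 0.003 m and z of ring_a_center in the frame of bore_mouth between -0.066 and -0.043 m and angle between the z axis of each of ring_a_center, ring_b_center and the z axis of bore_mouth, either way round below 0.12 rad and x of ring_b_center in the frame of bore_mouth between -0.003 and 0.003 m and y of ring_b_center in the frame of bore_mouth between -0.003 and 0.003 m and z of ring_b_center in the frame of bore_mouth between -0.066 and -0.043 m), for 0.2 s.
At the end, for the whole second after the job is handed in: Both rings lie in the bore to load, centres within 3 mm of its axis and 43 to 66 mm below the mouth; the vial stands on them, cap up, at rest, centre within 4 mm of the axis and 4.5 to 12.5 mm below the mouth; all within 7 degrees of the bore's axis (all of step 1 and x of vial_center in the frame of bore_mouth between -0.004 and 0.004 m and y of vial_center in the frame of bore_mouth between -0.004 and 0.004 m and z of vial_center in the frame of bore_mouth between -0.0125 and -0.0045 m and angle between the z axis of vial_center and the z axis of bore_mouth, either way round below 0.12 rad and linear speed of vial below 0.02 m/s); the robot touches nothing.
It fails at once if the pe_bottle is moved more than 30 mm (distance of pe_bottle from where it was at the start of the episode above 0.03 m).
It fails at once if the petri_dish is moved more than 30 mm (distance of petri_dish from where it was at the start of the episode above 0.03 m).
It fails at once if the marker_black is moved more than 30 mm (distance of marker_black from where it was at the start of the episode above 0.03 m).
It fails at once if the vial is laid over (tilted more than 69 degrees) (angle between vial_center's own z axis and vertical above 1.2 rad).
It also fails if it takes over 72 s, if anything falls off the work surface, if the arm or the gripper's body presses on something with over 40 N, if the wrist force passes 120 N, or if a joint passes its speed limit or range.

## Working session

There is one attempt and no reset: what is moved stays moved. The work goes in short steps, Python scripts to look and compute and a tool call to move; the robot and the scene stay as the last step left them, time stands still between calls to the robot, and variables do not carry over. Pictures are saved under pics/ and viewed, and the job is handed in when it is done.

Besides the shell and the picture viewer there is one more tool, called after "Call:" as name(argument=value, ...), one argument or row to a line, values as JSON. jog_arm: Moves the arm, as the interface text tells. Its arguments: {"type":"object","properties":{"increments":{"type":"string"},"squeeze":{"type":"number"}},"required":["increments"]}

```bash
ls; mkdir -p pics
python3 - <<'E'
from rig import r
import cv2,numpy as np
s=r.sense();print(s)
for n in("side","top"):
    c=r.camera_info(n);print(n,c)
    cv2.imwrite(f"pics/{n}0.png",cv2.cvtColor(r.grab_frame(n),cv2.COLOR_RGB2BGR))
E
```

```text
pics
{'clock': 0.0, 'qpos': array([-1.24643291e+00,  3.53651821e-01,  1.63414751e+00, -3.52484454e-05,
        1.15519437e+00, -2.39735424e-03]), 'qvel': array([-3.78427708e-04, -9.66600943e-04, -1.18123689e-03,  1.70198734e-03,
       -5.97988351e-04,  1.14176506e-06]), 'joint_efforts': array([-3.79795732e-03, -6.05252981e+01, -3.42067587e+01, -1.77657371e-04,
        9.45191598e-03,  2.04284657e-05]), 'eef_pos': array([ 200.44788029, -591.47506891,  230.55366186]), 'tcp_rot': array([-3.14019153e+00,  2.88689886e-05,  3.26775047e-01]), 'contact_force': array([0.61829148, 0.4100578 , 1.08011602]), 'wrist_torque': array([ 0.001084  ,  0.01035928, -0.02945597]), 'opening': 1.0001118569851406}
side {'K': array([[462.76282888,   0.        , 260.45139162],
       [  0.        , 462.76282888, 191.54618459],
       [  0.        ,   0.        ,   1.        ]]), 'dist_coeffs': array([-0.07042541,  0.        ,  0.        ,  0.        ,  0.        ]), 'rvec': array([ 0.38728041, -2.70151001,  1.30712642]), 'tvec': array([ 464.82220909,  142.9804637 , 1485.12080584])}
top {'K': array([[394.06568612,   0.        , 254.78748378],
       [  0.        , 394.06568612, 190.89428513],
       [  0.        ,   0.        ,   1.        ]]), 'dist_coeffs': array([-0.10821254,  0.        ,  0.        ,  0.        ,  0.        ]), 'rvec': array([ 2.13695924, -2.14564994,  0.16602597]), 'tvec': array([  30.90482978,  514.85053753, 1492.89539007])}
```

View pics/side0.png

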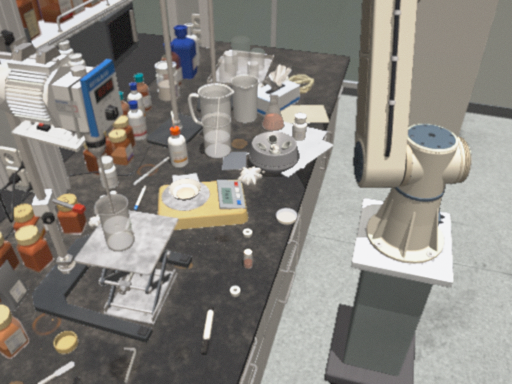

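View pics/top0.png

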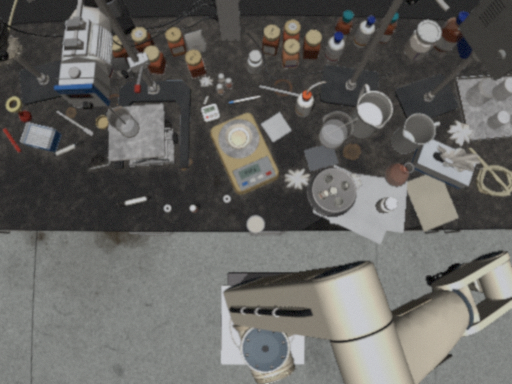

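```bash
cat > h.py <<'E'
import numpy as np,cv2
from rig import r
def cam(n):
    c=r.camera_info(n);R,_=cv2.Rodrigues(np.array(c['rvec']));return c,R,np.array(c['tvec']).ravel()
def ray(n,uv):
    c,R,t=cam(n)
    p=cv2.undistortPoints(np.array(uv,float).reshape(-1,1,2),c['K'],c['dist_coeffs']).reshape(-1,2)
    d=np.c_[p,np.ones(len(p))]@R
    return -R.T@t,d/np.linalg.norm(d,axis=1,keepdims=True)
def plane(n,uv,z):
    o,d=ray(n,uv);return o+d*((z-o[2])/d[:,2])[:,None]
def proj(n,P):
    c,R,t=cam(n)
    return cv2.projectPoints(np.array(P,float).reshape(-1,1,3),c['rvec'],c['tvec'],c['K'],c['dist_coeffs'])[0].reshape(-1,2)
def tri(uv1,uv2):
    A=np.zeros((3,3));b=np.zeros(3)
    L=[]
    for n,uv in(("side",uv1),("top",uv2)):
        o,d=ray(n,[uv]);d=d[0];M=np.eye(3)-np.outer(d,d);A+=M;b+=M@o;L.append((o,d))
    x=np.linalg.solve(A,b);return x,[np.linalg.norm(np.cross(x-o,d)) for o,d in L]
def crop(src,box,f,out):
    im=cv2.imread(src);x0,y0,x1,y1=box
    im=cv2.resize(im[y0:y1,x0:x1],None,fx=f,fy=f,interpolation=cv2.INTER_CUBIC)
    cv2.imwrite(out,im)
def grab(n,out):
    cv2.imwrite(out,cv2.cvtColor(r.grab_frame(n),cv2.COLOR_RGB2BGR))
E
python3 - <<'E'
from h import *
crop('pics/top0.png',(115,180,275,240),5,'pics/t1.png')
crop('pics/top0.png',(295,155,415,245),6,'pics/t2.png')
crop('pics/side0.png',(195,200,305,305),5,'pics/s1.png')
crop('pics/side0.png',(235,100,325,190),6,'pics/s2.png')
E
```

```text
(no output)
```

View pics/t1.png

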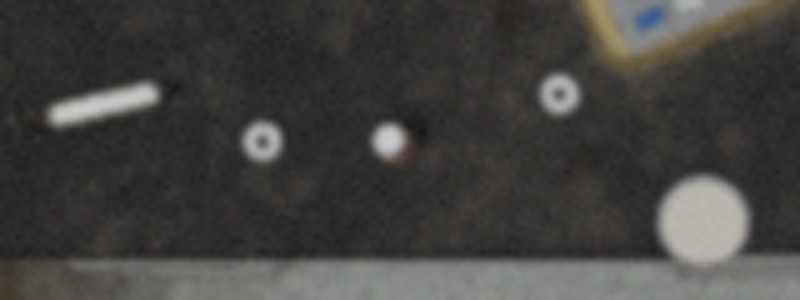

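View pics/t2.png

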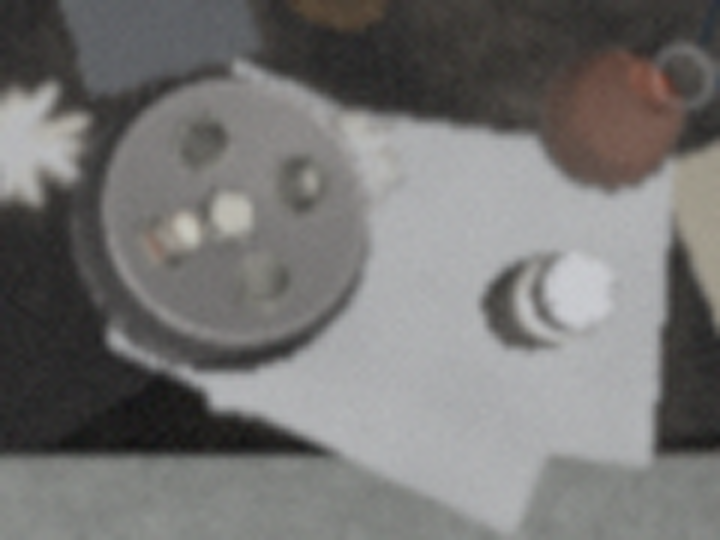

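View pics/s1.png

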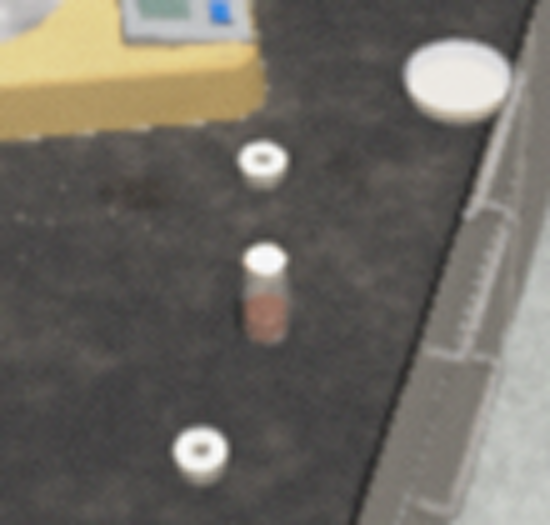

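View pics/s2.png

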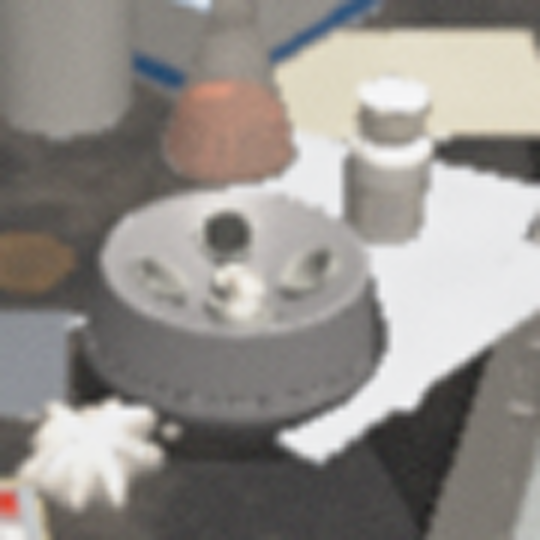

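Run:
```python
from h import *
for n,boxes in (("top",dict(ringL=(155,200,178,217),vial=(184,200,202,217),ringR=(218,190,236,208),dish=(240,212,275,236),marker=(120,190,152,210))),
                ("side",dict(ringR=(238,225,260,242),vial=(238,245,258,272),ringL=(225,282,246,300),dish=(272,205,300,228)))):
    im=cv2.imread(f'pics/{n}0.png').astype(int)
    g=im.min(2)
    for k,(x0,y0,x1,y1) in boxes.items():
        sub=g[y0:y1,x0:x1]; hi=np.percentile(sub,97)
        bg=np.median(sub) if k!='dish' else 60
        w=np.clip((sub-bg-15)/(hi-bg-15.),0,1)
        yy,xx=np.mgrid[y0:y1,x0:x1]
        m=(w>0.5)
        cu,cv=(w*xx).sum()/w.sum(),(w*yy).sum()/w.sum()
        ys,xs=np.nonzero(m)
        z={'r':14,'v':61,'d':15,'m':10}[k[0]]
        print(n,k,np.round((cu,cv),2),'bbox',xs.min()+x0,xs.max()+x0,ys.min()+y0,ys.max()+y0,'area',round(w.sum(),1),np.round(plane(n,[(cu,cv)],z)[0],1))
# rotor rough
P=plane('top',[(295+232/6-.4,155+213/6-.4)],81);print('nut',P)
for c in((205,140),(303,180),(265,280)):print(plane('top',[(295+c[0]/6-.4,155+c[1]/6-.4)],82))
print('cap',plane('top',[(295+186/6-.4,155+230/6-.4)],103))
for c in((163,278),(228,232),(312,265)):print('side',plane('side',[(235+c[0]/6-.4,100+c[1]/6-.4)],82))
```

```text
top ringL [167.02 207.84] bbox 164 170 205 211 area 42.8 [452.6 375.9  14. ]
top vial [192.29 207.65] bbox 190 195 205 210 area 30.2 [447.9 267.9  61. ]
top ringR [226.48 198.34] bbox 223 230 195 202 area 42.4 [489.7 140.6  14. ]
top dish [255.6  225.87] bbox 240 272 216 235 area 290.9 [380.7  26.2  15. ]
top marker [135.18 200.38] bbox 125 145 197 204 area 84.8 [483.2 506.4  10. ]
side ringR [247.09 231.71] bbox 243 251 228 235 area 51.6 [488.1 139.3  14. ]
side vial [247.71 252.92] bbox 244 251 249 254 area 50.2 [444.3 271.2  61. ]
side ringL [234.67 289.86] bbox 230 239 286 294 area 71.4 [450.7 374.8  14. ]
side dish [287.25 215.86] bbox 276 299 208 227 area 282.2 [382.8  29.5  15. ]
nut [[ 510.41082697 -269.49565333   81.        ]]
[[ 557.3157886  -253.64664855   82.        ]]
[[ 531.29998601 -315.58454177   82.        ]]
[[ 467.39154479 -288.83138752   82.        ]]
cap [[ 496.35658083 -235.75917422  103.        ]]
side [[ 553.26290685 -255.98389207   82.        ]]
side [[ 528.16817362 -320.5638354    82.        ]]
side [[ 467.01102563 -297.87142781   82.        ]]
```

Run:
```python
from h import *
from scipy.ndimage import map_coordinates
from scipy.optimize import least_squares
out=[]
for n,c0 in(("top",(511,-271)),("side",(511,-273))):
    g=cv2.cvtColor(cv2.imread(f'pics/{n}0.png'),cv2.COLOR_BGR2GRAY).astype(float)
    rs=np.arange(75,118,.5);pts=[]
    for a in np.radians(np.arange(0,360,4)):
        P=np.c_[c0[0]+rs*np.cos(a),c0[1]+rs*np.sin(a),95+0*rs]
        uv=proj(n,P);v=map_coordinates(g,[uv[:,1],uv[:,0]],order=1)
        d=np.gradient(cv2.GaussianBlur(v.reshape(1,-1),(0,0),3).ravel())
        i=np.argmax(abs(d[6:-6]))+6
        pts.append((a,rs[i],d[i],P[i,0],P[i,1]))
    pts=np.array(pts);
    f=least_squares(lambda p:np.hypot(pts[:,3]-p[0],pts[:,4]-p[1])-p[2],[*c0,97],loss='soft_l1',f_scale=1.)
    print(n,f.x,np.median(abs(f.fun)))
    print([(int(np.degrees(p[0])),p[1],round(p[2])) for p in pts[::5]])
    # rectified plane crop at z=84
    s=np.arange(-120,121,.4)
    X,Y=np.meshgrid(s,s) # col = -y , row=-x
    uv=proj(n,np.c_[(c0[0]-Y).ravel(),(c0[1]-X).ravel(),84+0*X.ravel()]).astype(np.float32)
    im=cv2.imread(f'pics/{n}0.png');o=cv2.remap(im,uv[:,0].reshape(X.shape),uv[:,1].reshape(X.shape),cv2.INTER_CUBIC)
    out.append(o[:, :400] if 0 else cv2.resize(o,(400,400)))
cv2.imwrite('pics/rect.png',np.hstack(out))
```

```text
top [ 507.40559312 -271.67883517   88.78885327] 4.10228717634196
[(0, np.float64(95.5), -2), (20, np.float64(85.0), -4), (40, np.float64(85.5), -5), (59, np.float64(108.5), 5), (80, np.float64(86.5), -4), (100, np.float64(86.0), -4), (119, np.float64(87.5), -4), (140, np.float64(109.0), 4), (160, np.float64(114.0), -6), (180, np.float64(102.5), 7), (200, np.float64(96.0), 6), (220, np.float64(91.0), 5), (239, np.float64(89.5), 4), (260, np.float64(84.5), 2), (280, np.float64(81.5), 2), (300, np.float64(113.5), -2), (320, np.float64(93.0), -5), (340, np.float64(90.0), -5)]
side [ 509.00195399 -271.22836999   85.84661625] 1.1323655594976643
[(0, np.float64(83.5), -6), (20, np.float64(84.5), -7), (40, np.float64(85.0), -5), (59, np.float64(87.0), -3), (80, np.float64(86.5), -2), (100, np.float64(88.5), -2), (119, np.float64(89.0), -2), (140, np.float64(88.5), -2), (160, np.float64(108.5), 7), (180, np.float64(91.0), 6), (200, np.float64(84.5), 3), (220, np.float64(82.5), -2), (239, np.float64(97.5), -6), (260, np.float64(82.0), 2), (280, np.float64(87.5), -4), (300, np.float64(81.5), -4), (320, np.float64(83.5), -4), (340, np.float64(85.5), -5)]
```

View pics/rect.png

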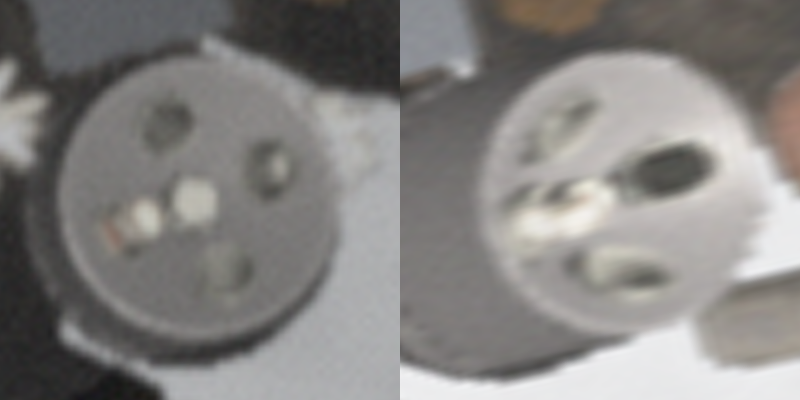

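Run:
```python
from h import *
from scipy.ndimage import map_coordinates
from scipy.optimize import least_squares
for n in("top","side"):
  g=cv2.cvtColor(cv2.imread(f'pics/{n}0.png'),cv2.COLOR_BGR2GRAY).astype(float)
  c0=np.array([510,-271.])
  for it in range(4):
    rs=np.arange(72,98,.5);pts=[]
    for a in np.radians(np.arange(0,360,3)):
        P=np.c_[c0[0]+rs*np.cos(a),c0[1]+rs*np.sin(a),95+0*rs]
        uv=proj(n,P);v=map_coordinates(g,[uv[:,1],uv[:,0]],order=1)
        v=cv2.GaussianBlur(v.reshape(1,-1),(0,0),2).ravel()
        d=np.gradient(v)
        i=np.argmin(d[8:-6])+8
        if d[i]<-.8: pts.append((a,rs[i],P[i,0],P[i,1]))
    pts=np.array(pts)
    f=least_squares(lambda p:np.hypot(pts[:,2]-p[0],pts[:,3]-p[1])-p[2],[*c0,86],loss='soft_l1',f_scale=1.)
    c0=f.x[:2]
  print(n,f.x,len(pts),np.median(abs(f.fun)))
```

```text
top [ 512.12070494 -271.86127146   87.19557666] 100 1.7377177781921347
side [ 510.04441423 -270.81451806   84.93468942] 101 0.5900195311414649
```

```bash
cat > plan.py <<'E'
import sys
from h import *
from scipy.spatial.transform import Rotation as Ro
YAW=np.radians(-67.)
u=np.array([np.cos(YAW),np.sin(YAW),0]);tt=np.array([-u[1],u[0],0]);k=np.array([0,0,1.])
def Rtool(tilt):  # tilt from vertical towards u
    z=np.sin(tilt)*u-np.cos(tilt)*k; return np.c_[np.cross(tt,z),tt,z]
def cur():
    s=r.sense();return s,np.array(s['eef_pos']),Ro.from_euler('xyz',s['tcp_rot']).as_matrix()
def plan(pt,Rt,rows,p=None,R=None):
    s,p0,R0=cur()
    p=p0 if p is None else p; R=R0 if R is None else R
    rv=Ro.from_matrix(R.T@Rt).as_rotvec()
    n=rows;d=(np.array(pt)-p)/n
    print('clk',s['clock'],'pos',p0.round(1),'rot',np.round(s['tcp_rot'],3),'q',np.round(s['qpos'],2),'f',np.round(s['contact_force'],1),'op',round(s['opening']*85,1))
    print('dworld',np.round(np.array(pt)-p,1),'rotvec',rv.round(4),'per row',(rv/n).round(4))
    Rc=R.copy()
    for i in range(n):
        print(i,(Rc.T@d/10).round(2)); Rc=Rc@Ro.from_rotvec(rv/n).as_matrix()
    print('world per row',d.round(2))
E
python3 - <<'E'
from plan import *
plan([489,139.5,130],Rtool(0),15)
for n in('side','top'):
    c,R,t=cam(n);print(n,-R.T@t)
E
```

```text
clk 0.1 pos [ 200.5 -591.5  230.7] rot [-3.14  -0.     0.327] q [-1.25  0.35  1.63  0.    1.16 -0.  ] f [ 0.3 -0.1 -0.6] op 84.6
dworld [ 288.5  731.  -100.7] rotvec [-9.0000e-04 -1.0000e-03 -1.6455e+00] per row [-1.000e-04 -1.000e-04 -1.097e-01]
0 [ 3.39 -4.    0.68]
1 [ 3.8  -3.6   0.68]
2 [ 4.17 -3.16  0.68]
3 [ 4.5  -2.69  0.67]
4 [ 4.76 -2.18  0.67]
5 [ 4.97 -1.65  0.67]
6 [ 5.12 -1.09  0.67]
7 [ 5.21 -0.52  0.67]
8 [5.24 0.05 0.67]
9 [5.2  0.62 0.67]
10 [5.1  1.19 0.67]
11 [4.94 1.74 0.67]
12 [4.72 2.27 0.67]
13 [4.44 2.77 0.67]
14 [4.11 3.24 0.67]
world per row [19.23 48.73 -6.71]
side [ 155.41658582 1163.59810531 1031.4902041 ]
top [ 279.36034807   29.94303214 1554.29213501]
```

Call:
jog_arm(
  increments="3.1 -3.6 0 0 0 -0.11 0.2; 3.4 -3.3 0 0 0 -0.11 0.2; 3.8 -2.9 0 0 0 -0.11 0.2; 4.1 -2.4 0 0 0 -0.11 0.2; 4.3 -2.0 0 0 0 -0.11 0.2; 4.5 -1.5 0 0 0 -0.11 0.2; 4.6 -1.0 0 0 0 -0.11 0.2; 4.7 -0.5 0 0 0 -0.11 0.2",
  squeeze=40,
)

```text
clock: 0.9
eef_pos: [338.9, -236.8, 231.2]
tcp_rot: [3.142, -0.0, 1.211]
contact_force: [1.3, -0.5, 0.3]
opening: 0.603
```

Run:
```python
from plan import *
plan([489,139.5,100],Rtool(0),8)
```

```text
clk 0.9 pos [ 338.9 -236.8  231.2] rot [ 3.142 -0.     1.211] q [-0.61  0.01  2.06  0.    1.07 -0.25] f [ 1.3 -0.5  0.3] op 51.2
dworld [ 150.1  376.3 -131.2] rotvec [ 0.000e+00 -1.000e-04 -7.614e-01] per row [ 0.     -0.     -0.0952]
0 [5.06 0.1  1.64]
1 [5.03 0.58 1.64]
2 [4.95 1.06 1.64]
3 [4.83 1.52 1.64]
4 [4.66 1.97 1.64]
5 [4.46 2.41 1.64]
6 [4.21 2.82 1.64]
7 [3.92 3.21 1.64]
world per row [ 18.76  47.04 -16.4 ]
```

Call:
jog_arm(
  increments="4.8 0.1 1.2 0 0 -0.095 0.2; 4.8 0.5 1.2 0 0 -0.095 0.2; 4.7 1.0 1.2 0 0 -0.095 0.2; 4.6 1.5 1.2 0 0 -0.095 0.2; 4.4 1.9 1.2 0 0 -0.095 0.2; 4.2 2.3 1.2 0 0 -0.095 0.2; 4.0 2.7 1.2 0 0 -0.095 0.2; 3.7 3.0 1.2 0 0 -0.095 0.2",
)

```text
clock: 1.7
eef_pos: [483.8, 119.7, 134.7]
tcp_rot: [-3.142, 0.0, 1.971]
contact_force: [0.1, -0.8, 1.0]
opening: 0.602
```

Run:
```python
from plan import *
plan([489,139.5,60],Rtool(0),4)
```

```text
clk 1.7 pos [483.8 119.7 134.7] rot [-3.142  0.     1.971] q [ 0.24  0.28  1.99 -0.    0.87 -0.16] f [ 0.1 -0.8  1. ] op 51.2
dworld [  5.2  19.8 -74.7] rotvec [-0.      0.0001 -0.001 ] per row [-0.      0.     -0.0003]
0 [0.4  0.31 1.87]
1 [0.4  0.31 1.87]
2 [0.4  0.31 1.87]
3 [0.4  0.31 1.87]
world per row [  1.31   4.95 -18.67]
```

Call:
jog_arm(
  increments="0.4 0.3 1.8 0 0 0 0.2; 0.4 0.3 1.8 0 0 0 0.2; 0.4 0.3 1.8 0 0 0 0.2; 0.4 0.3 1.8 0 0 0 0.2; 0 0 1.0 0 0 0 0.2; 0 0 1.0 0 0 0 0.2; 0 0 0 0 0 0 0.2; 0 0 0 0 0 0 0.2",
)

```text
clock: 2.5
eef_pos: [488.5, 136.7, 43.5]
tcp_rot: [3.142, 0.0, 1.967]
contact_force: [-0.6, -0.1, 0.0]
opening: 0.599
```

Run:
```python
from plan import *
plan([489,139.5,8],Rtool(0),4)
grab('side','pics/side1.png');grab('top','pics/top1.png')
crop('pics/side1.png',(200,160,300,260),6,'pics/s3.png')
crop('pics/top1.png',(180,160,280,240),6,'pics/t3.png')
```

```text
clk 2.5 pos [488.5 136.7  43.5] rot [3.142 0.    1.967] q [ 0.27  0.44  2.02 -0.    0.68 -0.13] f [-0.6 -0.1  0. ] op 50.9
dworld [  0.5   2.8 -35.5] rotvec [ 0.0001  0.     -0.0057] per row [ 0.      0.     -0.0014]
0 [0.06 0.04 0.89]
1 [0.06 0.04 0.89]
2 [0.06 0.04 0.89]
3 [0.06 0.04 0.89]
world per row [ 0.13  0.69 -8.89]
```

View pics/s3.png

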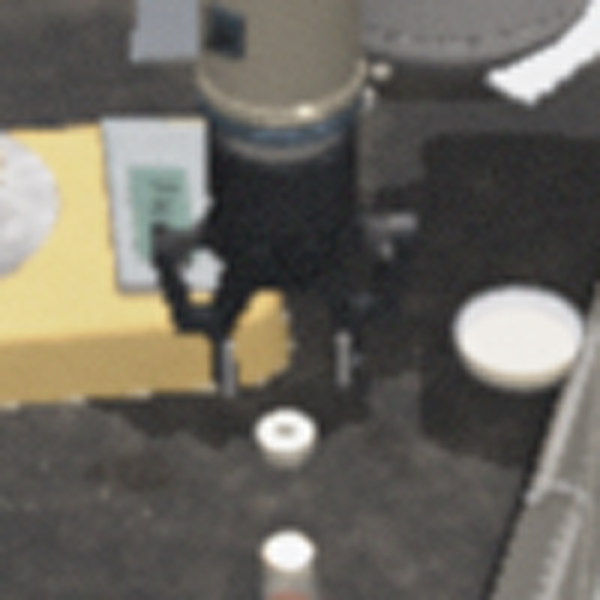

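View pics/t3.png

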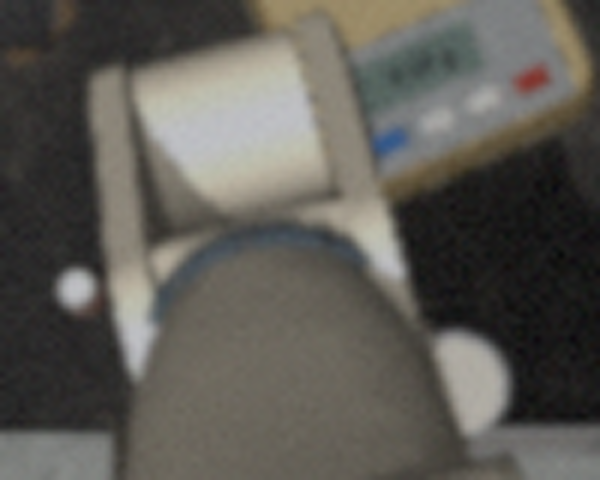

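Run:
```python
from plan import *
p=np.array([488.5,136.7,43.5-3.])
P=[p-25.5*tt,p+25.5*tt,p]
print((proj('side',P)-[200,160])*6+2.5)
print((proj('side',[[489,139.5,14]])-[200,160])*6+2.5)
```

```text
[[333.33942064 388.94260403]
 [236.89991955 396.26865639]
 [285.19669243 392.60394784]]
[[283.26812523 432.61780698]]
```

Call:
jog_arm(
  increments="0.1 0 0.9 0 0 0 0.2; 0.1 0.05 0.9 0 0 0 0.2; 0.05 0.05 0.9 0 0 0 0.2; 0 0 0.8 0 0 0 0.2; 0 0 0 0 0 0 0.2; 0 0 0 0 0 0 -0.8; 0 0 0 0 0 0 -0.8; 0 0 0 0 0 0 -0.8",
  squeeze=30,
)

```text
clock: 3.4
eef_pos: [488.6, 139.7, 8.6]
tcp_rot: [3.141, 0.0, 1.967]
contact_force: [-0.5, 0.6, 1.1]
opening: 0.301
```

Call:
jog_arm(
  increments="0 0 0 0 0 0 -0.8; 0 0 -1 0 0 0 -0.8; 0 0 -2 0 0 0 -0.8; 0 0 -3 0 0 0 -0.8; 0 0 -3 0 0 0 -0.8; 0 0 -3 0 0 0 -0.8; 0 0 -2 0 0 0 -0.8; 0 0 0 0 0 0 -0.8",
)

```text
clock: 4.2
eef_pos: [490.2, 140.2, 151.9]
tcp_rot: [3.136, 0.001, 1.967]
contact_force: [-0.6, -0.4, -0.1]
opening: 0.302
```

Run:
```python
from plan import *
plan([489,139.5,8],Rtool(0),1)
grab('side','pics/side2.png')
crop('pics/side2.png',(200,160,300,260),6,'pics/s4.png')
```

```text
clk 4.2 pos [490.2 140.2 151.9] rot [3.136e+00 1.000e-03 1.967e+00] q [ 0.28  0.27  1.96 -0.    0.91 -0.12] f [-0.6 -0.4 -0.1] op 25.7
dworld [  -1.2   -0.7 -143.9] rotvec [ 0.0058  0.0007 -0.0054] per row [ 0.0058  0.0007 -0.0054]
0 [-1.000e-02 -2.200e-01  1.438e+01]
world per row [  -1.17   -0.67 -143.85]
```

View pics/s4.png

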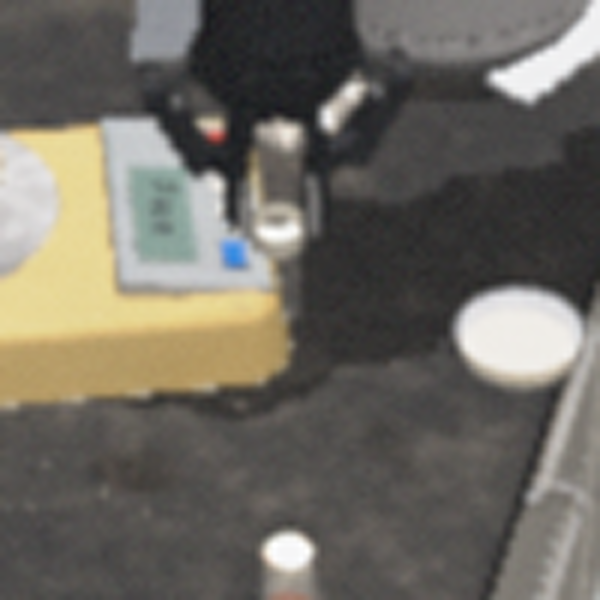

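Run:
```python
from plan import *
plan([516,-283,190],Rtool(np.radians(30)),12)
```

```text
clk 4.25 pos [489.2 139.9 150.2] rot [3.138 0.    1.967] q [ 0.28  0.27  1.96 -0.    0.91 -0.12] f [-0.2 -0.2 -0.4] op 26.3
dworld [  26.8 -422.9   39.8] rotvec [ 0.0021 -0.5232 -0.0062] per row [ 0.0002 -0.0436 -0.0005]
0 [-3.34 -1.15 -0.33]
1 [-3.35 -1.15 -0.19]
2 [-3.35 -1.16 -0.04]
3 [-3.35 -1.16  0.1 ]
4 [-3.34 -1.16  0.25]
5 [-3.33 -1.16  0.4 ]
6 [-3.31 -1.16  0.54]
7 [-3.28 -1.16  0.68]
8 [-3.25 -1.17  0.83]
9 [-3.21 -1.17  0.97]
10 [-3.16 -1.17  1.11]
11 [-3.11 -1.17  1.24]
world per row [  2.23 -35.24   3.32]
```

Call:
jog_arm(
  increments="-3.3 -1.2 -0.8 0 -0.044 0 -0.8; -3.4 -1.2 -0.6 0 -0.044 0 -0.8; -3.4 -1.2 -0.2 0 -0.044 0 -0.8; -3.4 -1.2 0.1 0 -0.044 0 -0.8; -3.3 -1.2 0.2 0 -0.044 0 -0.8; -3.3 -1.2 0.4 0 -0.044 0 -0.8; -3.3 -1.2 0.5 0 -0.044 0 -0.8; -3.3 -1.2 0.7 0 -0.044 0 -0.8",
)

```text
clock: 5.05
eef_pos: [501.9, -144.8, 185.6]
tcp_rot: [-3.14, 0.353, 1.968]
contact_force: [0.4, 0.7, 0.7]
opening: 0.302
```

Run:
```python
from plan import *
plan([516,-283,180],Rtool(np.radians(30)),5)
```

```text
clk 5.05 pos [ 501.9 -144.8  185.6] rot [-3.14   0.353  1.968] q [-0.08  0.18  2.04 -0.44  0.8  -0.19] f [0.4 0.7 0.7] op 25.7
dworld [  14.1 -138.2   -5.6] rotvec [-0.0036 -0.1708 -0.0039] per row [-0.0007 -0.0342 -0.0008]
0 [-2.46 -0.81  1.03]
1 [-2.42 -0.81  1.11]
2 [-2.38 -0.81  1.19]
3 [-2.34 -0.81  1.27]
4 [-2.29 -0.82  1.35]
world per row [  2.83 -27.64  -1.13]
```

Call:
jog_arm(
  increments="-2.5 -0.8 1.0 0 -0.034 0 -0.8; -2.4 -0.8 1.1 0 -0.034 0 -0.8; -2.4 -0.8 1.2 0 -0.034 0 -0.8; -2.3 -0.8 1.3 0 -0.034 0 -0.8; -2.3 -0.8 1.3 0 -0.034 -0.004 -0.8; 0 0 0 0 0 0 -0.8; 0 0 0 0 0 0 -0.8; 0 0 0 0 0 0 -0.8",
)

```text
clock: 5.85
eef_pos: [516.7, -280.9, 180.6]
tcp_rot: [-3.139, 0.521, 1.972]
contact_force: [-0.5, -0.2, 0.1]
opening: 0.301
```

Run:
```python
from plan import *
M=np.array([529,-313.8,84]);bz=-Rtool(np.radians(30))[:,2]
plan(M+40*bz,Rtool(np.radians(30)),4)
grab('side','pics/side3.png');grab('top','pics/top3.png')
crop('pics/side3.png',(225,80,325,180),6,'pics/s5.png')
crop('pics/top3.png',(290,130,390,230),6,'pics/t5.png')
```

```text
clk 5.85 pos [ 516.7 -280.9  180.6] rot [-3.139  0.521  1.972] q [-0.27  0.24  2.05 -0.71  0.64 -0.14] f [-0.5 -0.2  0.1] op 25.6
dworld [  4.4 -14.5 -62. ] rotvec [-0.0029 -0.0028 -0.0003] per row [-0.0007 -0.0007 -0.0001]
0 [ 0.44 -0.03  1.53]
1 [ 0.45 -0.04  1.53]
2 [ 0.45 -0.04  1.53]
3 [ 0.45 -0.04  1.53]
world per row [  1.11  -3.61 -15.49]
```

View pics/s5.png

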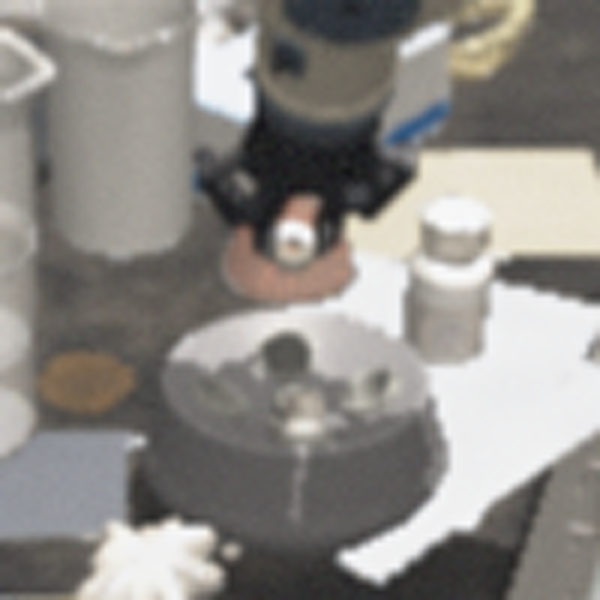

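View pics/t5.png

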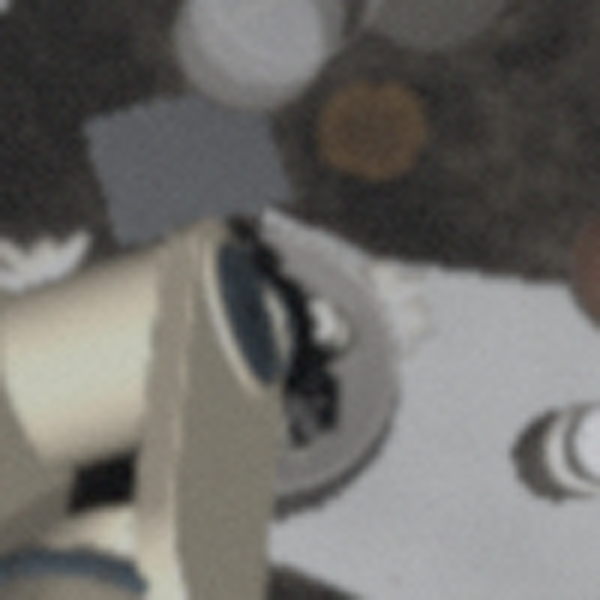

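Run:
```python
from plan import *
M=np.array([529,-313.8,84]);RR=Rtool(np.radians(30));bz=-RR[:,2];bx=-RR[:,0];by=tt
im=cv2.imread('pics/side0.png')
C=cv2.resize(im[115:160,250:300],None,fx=12,fy=12,interpolation=cv2.INTER_CUBIC)
a=np.linspace(0,2*np.pi,60)
def draw(Q,rad,col):
    P=Q+rad*(np.cos(a)[:,None]*bx+np.sin(a)[:,None]*by)
    uv=((proj('side',P)-[250,115])*12+5.5)
    cv2.polylines(C,[np.round(uv).astype(int).reshape(-1,1,2)],True,col,1)
draw(M,17.5,(0,0,255));draw(M-4*bz,15,(0,255,0));draw(M,19.5,(255,0,0))
print((proj('side',[M])-[250,115])*12+5.5)
# top
im=cv2.imread('pics/top0.png')
C2=cv2.resize(im[170:215,310:360],None,fx=12,fy=12,interpolation=cv2.INTER_CUBIC)
for Q,rad,col in((M,17.5,(0,0,255)),(M-4*bz,15,(0,255,0)),(M,19.5,(255,0,0))):
    P=Q+rad*(np.cos(a)[:,None]*bx+np.sin(a)[:,None]*by)
    uv=((proj('top',P)-[310,170])*12+5.5)
    cv2.polylines(C2,[np.round(uv).astype(int).reshape(-1,1,2)],True,col,1)
cv2.imwrite('pics/b1.png',C);cv2.imwrite('pics/b2.png',C2)
```

```text
[[268.92065911 289.67344561]]
```

View pics/b1.png

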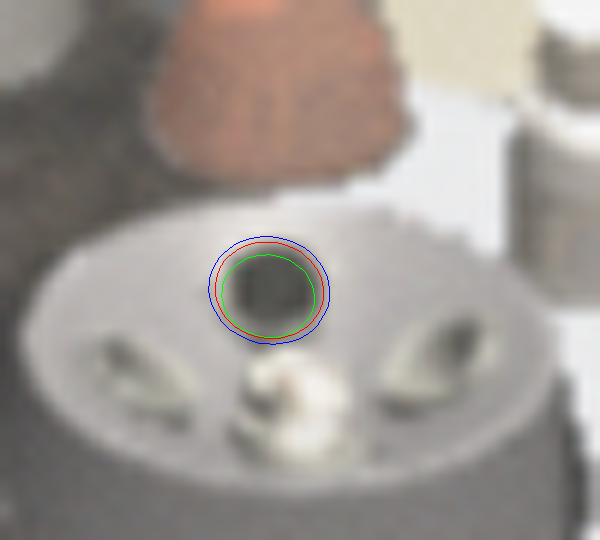

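View pics/b2.png

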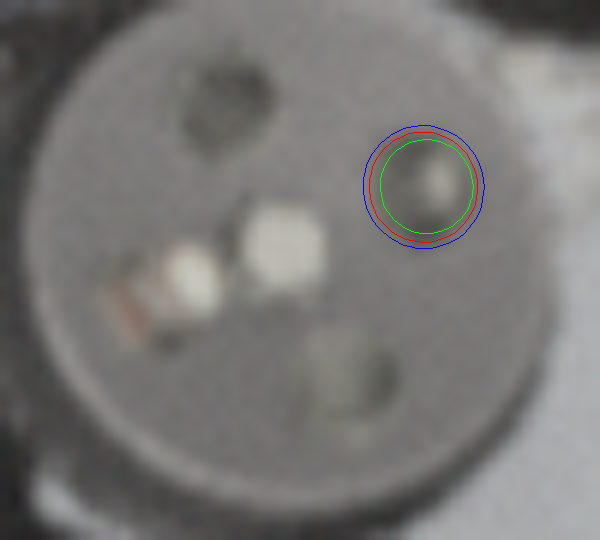

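Run:
```python
from plan import *
s,p,R=cur()
z=R[:,2]
for o in(-5.7,1.3,8.3):
    print(o,proj('side',[p+o*z]),proj('top',[p+o*z]))
for n,b in(('side',(266,112,282,128)),('top',(338,178,352,192))):
    im=cv2.imread(f'pics/{n}3.png').astype(int).min(2)[b[1]:b[3],b[0]:b[2]]
    print(n);print(im)
```

```text
-5.7 [[273.49527545 120.39565482]] [[341.46809112 183.92041589]]
1.3 [[273.32444916 121.3727571 ]] [[341.97875749 183.8361736 ]]
8.3 [[273.15489987 122.34255292]] [[342.48480014 183.7526912 ]]
side
[[ 79  60  37  36  34  30  36  47  61  67  74  65  44  33  33  34]
 [ 52  46  39  36  29  28  42  78 107 117 120 110  75  38  31  36]
 [ 45  45  38  32  31  39  64 104 124 129 128 108  68  36  35  29]
 [ 44  36  36  25  33  48  88 121 129 131 122  93  48  34  27  37]
 [ 39  38  31  32  49  92 137 168 162 143 121  79  44  42  32  50]
 [ 49  34  28  37  76 148 221 238 232 210 159  84  54  71  50  58]
 [ 76  49  33  54 104 185 240 243 241 241 223 122  63  84  63  75]
 [ 91  54  42  66 110 179 218 197 206 233 237 148  68  79  58  82]
 [ 94  59  44  68 104 152 169 137 139 185 204 133  70  67  63  88]
 [ 97  66  58  77 101 144 165 146 140 160 166 114  68  78  90 105]
 [100  91  82  83  94 141 166 167 164 165 148 104  85 102 113 120]
 [107 108 107 100  98 117 135 148 150 136 121 111 112 118 124 120]
 [109 111 114 117 115 111 111 117 119 110 114 121 124 122 124 123]
 [110 114 118 125 121 115 113 1
[... 301 characters left out ...]
4  38  90 131 147 140 126 120 126 128 126 128 134]
 [ 36  21  33  88 142 163 160 130 111 116 126 124 126 126]
 [ 50  23  26  67 122 161 169 146 114 110 114 120 122 126]
 [ 56  35  21  43  94 150 177 160 131 118 110 116 118 121]
 [ 62  35  19  40  87 146 175 166 140 130 109 110 116 122]
 [ 74  41  14  43  99 151 166 152 139 135 106 105 114 119]
 [ 84  38  22  36  82 120 129 121 130 126 103 102 116 120]
 [ 84  42  25  27  51  73  83  92 109 106  96 106 112 119]
 [ 71  37  18  22  23  39  54  64  80  90 103 116 115 120]
 [ 61  30  21  20  26  24  38  61  82  99 115 120 119 121]
 [ 55  20  21  23  24  28  54  82 103 114 123 120 118 117]
 [ 42  26  17  24  27  36  64  92 112 118 117 119 118 118]]
```

Run:
```python
from plan import *
M=np.array([529,-313.8,84]);RR=Rtool(np.radians(30));bz=-RR[:,2]
g=cv2.imread('pics/side0.png').astype(int).min(2)[132:147,263:282]
print(g)
for th in(120,105,90):
    w=np.clip(th-g,0,45)
    w[-3:,:]=0
    yy,xx=np.mgrid[132:147,263:282]
    c=((w*xx).sum()/w.sum(),(w*yy).sum()/w.sum());m=w>20
    print(th,c,'pl z80.5',plane('side',[c],80.5),'w',np.ptp(xx[m])+1,np.ptp(yy[m])+1)
print(proj('side',[M,M-4*bz]),M-4*bz)
# rotor centre from side estimate + bore
```

```text
[[115 136 148 162 179 191 198 208 208 211 224 224 221 218 216 210 209 206
  198]
 [172 182 191 195 205 212 217 220 222 221 220 219 216 209 205 200 194 186
  180]
 [188 197 198 202 208 216 220 218 218 207 204 210 209 208 202 194 191 187
  183]
 [190 193 193 201 206 215 213 186 158 138 141 154 181 199 201 195 193 186
  182]
 [189 190 194 198 204 203 161 120  97  88  89  95 134 181 202 196 188 187
  182]
 [186 190 192 197 203 194 122  81  76  81  80  81  98 150 201 198 189 186
  181]
 [185 187 189 193 186 173 110  73  80  78  81  77  80 125 182 194 186 182
  177]
 [185 188 188 182 172 170 111  72  77  77  81  74  76 121 181 189 186 183
  178]
 [183 186 187 186 177 164 118  79  80  81  77  76  86 130 179 188 186 183
  180]
 [180 185 188 188 181 158 139 111  92  88  91 103 119 154 184 189 186 179
  175]
 [182 181 186 187 185 174 150 135 117 113 122 141 145 158 183 185 181 177
  173]
 [183 181 185 183 189 188 171 143 113 125 142 151 157 172 185 184 180 176
  173]
 [185 186 184 185 185 187 184 172 156 176 209 214 200 191 190 187 179 173
  174]
 [167 187 189 185 182 185 184 179 206 212 213 217 213 205 194 188 174 171
  176]
 [157 173 191 186 184 182 178 169 204 200 184 204 228 230 212 193 174 171
  175]]
120 (np.float64(272.3027375201288), np.float64(138.56521739130434)) pl z80.5 [[ 529.2973944  -320.46775787   80.5       ]] w 6 6
105 (np.float64(272.36503496503497), np.float64(138.52867132867132)) pl z80.5 [[ 529.13524462 -320.79532886   80.5       ]] w 6 4Traceback (most recent call last):
  File "<stdin>", line 10, in <module>
    return _methods._ptp(a, axis=axis, out=out, **kwargs)
           ~~~~~~~~~~~~~^^^^^^^^^^^^^^^^^^^^^^^^^^^^^^^^^
    umr_maximum(a, axis, None, out, keepdims),
    ~~~~~~~~~~~^^^^^^^^^^^^^^^^^^^^^^^^^^^^^^
ValueError: zero-size array to reduction operation maximum which has no identity
```

```bash
sed -i 's/radians(-67.)/radians(-68.)/' plan.py
cat >> plan.py <<'E'
M=np.array([527.2,-313.6,84]);RT=Rtool(np.radians(30));bz=-RT[:,2];bx=-RT[:,0]
def inb(p): 
    d=np.array(p)-M;return np.round([d@bx,d@tt,d@bz],1)
E
python3 - <<'E'
from plan import *
s,p,R=cur();print(inb(p))
plan(M+22*bz,RT,6)
E
```

```text
[ 19.    2.9 101. ]
clk 5.95 pos [ 517.1 -280.9  181. ] rot [-3.139  0.521  1.972] q [-0.27  0.24  2.05 -0.71  0.64 -0.14] f [-1.1  0.1 -0.4] op 25.9
dworld [  6.  -22.5 -77.9] rotvec [ 0.0065 -0.0021  0.015 ] per row [ 0.0011 -0.0003  0.0025]
0 [ 0.31 -0.05  1.32]
1 [ 0.31 -0.05  1.32]
2 [ 0.31 -0.05  1.32]
3 [ 0.31 -0.05  1.32]
4 [ 0.32 -0.05  1.32]
5 [ 0.32 -0.05  1.32]
world per row [  1.    -3.75 -12.99]
```

Call:
jog_arm(
  increments="0.4 -0.05 1.5 0.001 0 0.003 -0.8; 0.4 -0.05 1.5 0.001 0 0.003 -0.8; 0.4 -0.05 1.4 0.001 0 0.003 -0.8; 0.3 -0.05 1.3 0.001 0 0.003 -0.8; 0.2 -0.05 1.2 0.001 0 0.002 -0.8; 0.2 -0.05 1.0 0.001 0 0.001 -0.8; 0 0 0 0 0 0 -0.8; 0 0 0 0 0 0 -0.8",
)

```text
clock: 6.75
eef_pos: [523.1, -303.8, 103.2]
tcp_rot: [3.141, 0.522, 1.955]
contact_force: [-0.1, 0.1, 0.3]
opening: 0.3
```

```bash
cat > look.py <<'E'
from plan import *
import sys
i=sys.argv[1]
s,p,R=cur();print(s['clock'],p.round(1),'inb',inb(p),'rot',np.round(s['tcp_rot'],3),'f',s['contact_force'].round(1),'q',s['qpos'].round(2),'op',s['opening']*85)
print('rotvec to RT',Ro.from_matrix(R.T@RT).as_rotvec().round(4))
grab('side',f'pics/side{i}.png');grab('top',f'pics/top{i}.png')
a=cv2.imread(f'pics/side{i}.png')[105:165,245:305];b=cv2.imread(f'pics/top{i}.png')[155:215,310:370]
cv2.imwrite(f'pics/L{i}.png',np.hstack([cv2.resize(x,(400,400),interpolation=cv2.INTER_CUBIC) for x in(a,b)]))
E
python3 look.py 4
```

```text
6.75 [ 523.1 -303.8  103.2] inb [ 0.3 -0.2 22. ] rot [3.141 0.522 1.955] f [-0.1  0.1  0.3] q [-0.31  0.39  2.07 -0.9   0.51  0.07] op 25.525665408955415
rotvec to RT [ 0.0001 -0.0018 -0.0002]
```

View pics/L4.png

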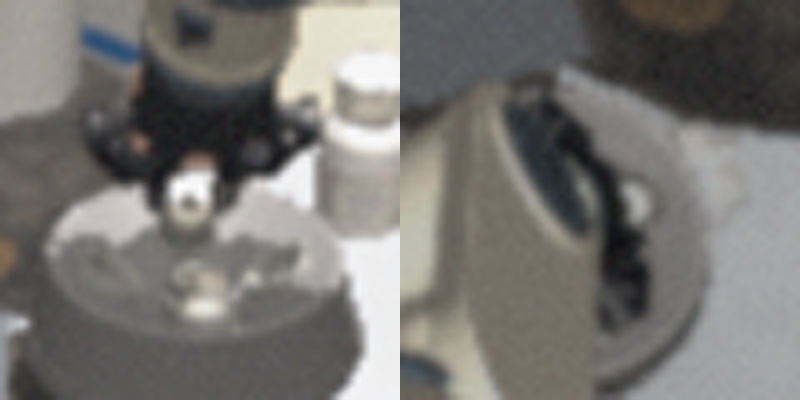

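Call:
jog_arm(
  increments="0 0 0.3 0 -0.002 0 -0.8; 0.02 0.02 0.4 0 0 0 -0.8; 0 0 0.4 0 0 0 -0.8; 0 0 0.3 0 0 0 -0.8; 0 0 0.2 0 0 0 -0.8; 0 0 0 0 0 0 -0.8; 0 0 0 0 0 0 -0.8; 0 0 0 0 0 0 -0.8",
)

```text
clock: 7.65
eef_pos: [526.1, -311.2, 89.2]
tcp_rot: [3.141, 0.524, 1.954]
contact_force: [-0.0, 1.1, 0.5]
opening: 0.303
```

```bash
python3 look.py 5
```

```text
7.65 [ 526.1 -311.2   89.2] inb [ 0.3 -0.1  5.9] rot [3.141 0.524 1.954] f [-0.   1.1  0.5] q [-0.32  0.42  2.07 -0.95  0.49  0.12] op 25.72155690649427
rotvec to RT [ 0.0001  0.0005 -0.0006]
```

View pics/L5.png

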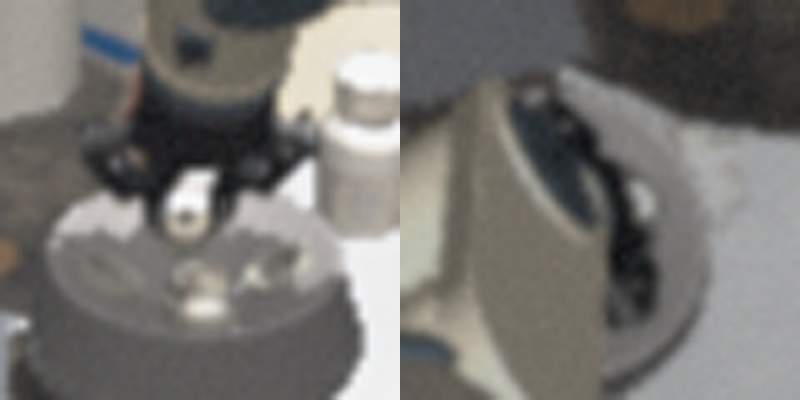

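Call:
jog_arm(
  increments="0 0 0.1 0 0 0 -0.8; 0 0 0.1 0 0 0 -0.8; 0 0 0.1 0 0 0 -0.8; 0 0 0.1 0 0 0 -0.8; 0 0 0.1 0 0 0 -0.8; 0 0 0 0 0 0 -0.8; 0 0 0 0 0 0 -0.8; 0 0 0 0 0 0 -0.8",
)

```text
clock: 8.55
eef_pos: [527.0, -313.5, 84.8]
tcp_rot: [3.141, 0.524, 1.954]
contact_force: [0.2, -0.4, 0.5]
opening: 0.3
```

```bash
python3 look.py 6
```

```text
8.55 [ 527.  -313.5   84.8] inb [ 0.3 -0.1  0.8] rot [3.141 0.524 1.954] f [ 0.2 -0.4  0.5] q [-0.33  0.43  2.06 -0.96  0.48  0.13] op 25.499025006568576
rotvec to RT [ 0.      0.0004 -0.0006]
```

View pics/L6.png

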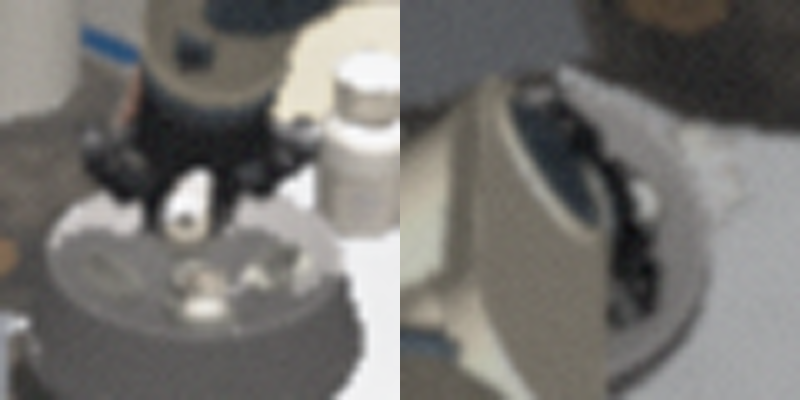

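Call:
jog_arm(
  increments="0 0 0 0 0 0 -0.32; 0 0 0 0 0 0 -0.28; 0 0 0 0 0 0 -0.25; 0 0 0 0 0 0 -0.2; 0 0 0 0 0 0 -0.2; 0 0 -1 0 0 0 -0.2; 0 0 -2 0 0 0 -0.2; 0 0 -3 0 0 0 -0.2",
)

```text
clock: 9.45
eef_pos: [514.8, -285.2, 136.6]
tcp_rot: [-3.14, 0.522, 1.955]
contact_force: [0.1, 0.7, 0.4]
opening: 0.402
```

Call:
jog_arm(
  increments="0 0 -4 0 0 0 -0.2; 0 0 -4 0 0 0 -0.2; 0 0 -4 0 0 0 -0.2; 2 0.5 -3 0 0.04 0 0; 3 1 -2 0 0.08 0 0.1; 3 1 -1 0 0.08 0 0.2; 3 1 0 0 0.08 0 0.2; 3 1 0 0 0.08 0 0.2",
)

```text
clock: 10.25
eef_pos: [476.0, -65.2, 241.8]
tcp_rot: [3.139, 0.16, 1.955]
contact_force: [0.4, 0.1, -0.3]
opening: 0.602
```

```bash
python3 look.py 7; python3 -c "
from plan import *
plan([451.5,375.2,130],Rtool(0),13)"
```

```text
10.25 [476.  -65.2 241.8] inb [-137.2   45.5  261.4] rot [3.139 0.16  1.955] f [ 0.4  0.1 -0.3] q [-0.04  0.08  1.97 -0.17  1.03 -0.34] op 51.14495300264988
rotvec to RT [ 2.400e-03 -3.632e-01  2.000e-04]
clk 10.35 pos [476.1 -65.3 241.2] rot [3.14  0.161 1.956] q [-0.04  0.08  1.97 -0.17  1.03 -0.34] f [ 1.1 -0.6  0.4] op 51.0
dworld [ -24.6  440.5 -111.2] rotvec [0.0012 0.1606 0.0009] per row [0.0001 0.0124 0.0001]
0 [3.31 1.1  0.33]
1 [3.3  1.1  0.37]
2 [3.3  1.1  0.41]
3 [3.29 1.1  0.45]
4 [3.29 1.1  0.49]
5 [3.28 1.1  0.53]
6 [3.27 1.09 0.58]
7 [3.27 1.09 0.62]
8 [3.26 1.09 0.66]
9 [3.25 1.09 0.7 ]
10 [3.24 1.09 0.74]
11 [3.23 1.09 0.78]
12 [3.22 1.09 0.82]
world per row [-1.89 33.89 -8.55]
```

View pics/L7.png

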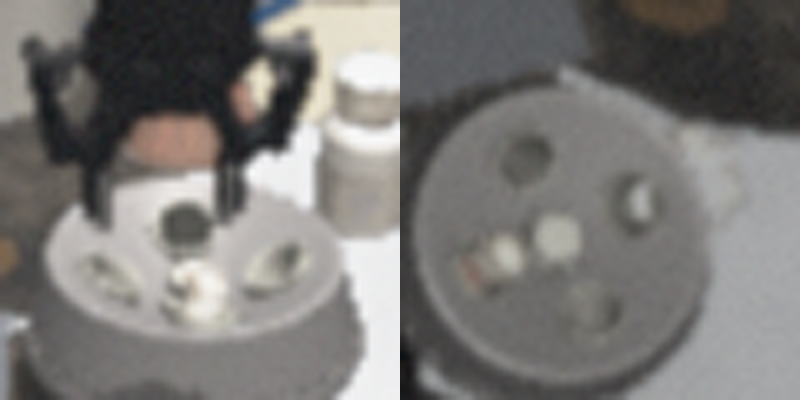

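Run:
```python
import cv2,numpy as np
o=[]
for n,b in(('side',(258,128,288,150)),('top',(330,172,360,194))):
    for i in(0,7):
        a=cv2.imread(f'pics/{n}{i}.png')[b[1]:b[3],b[0]:b[2]]
        o.append(cv2.resize(a,None,fx=13,fy=13,interpolation=cv2.INTER_CUBIC))
cv2.imwrite('pics/cmp.png',np.vstack([np.hstack(o[:2]),np.hstack(o[2:])]))
```

```text
(no output)
```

View pics/cmp.png

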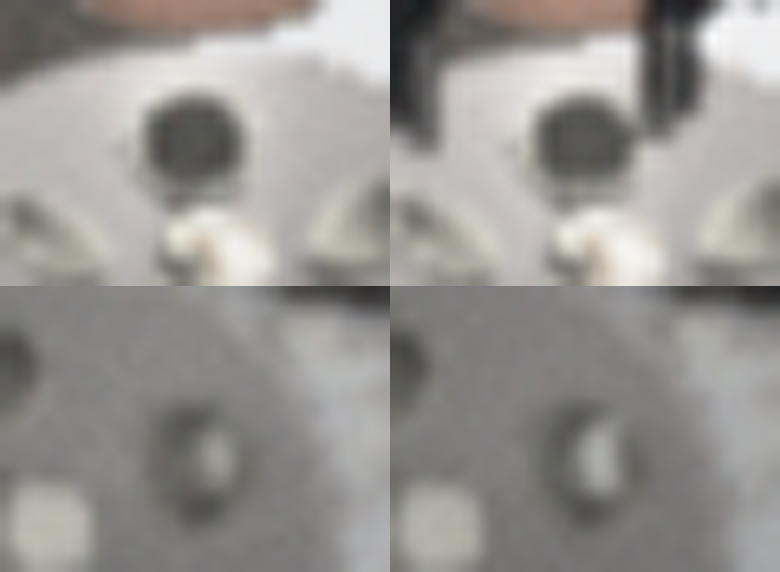

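Run:
```python
from plan import *
a=np.linspace(0,2*np.pi,60)
im=cv2.imread('pics/top7.png')[172:194,330:360]
o=[]
for dep in(53,39,25):
    C=cv2.resize(im,None,fx=8,fy=8,interpolation=cv2.INTER_CUBIC)
    for d,rad,col in((4,15,(0,255,0)),(dep,14,(0,0,255)),(dep,6,(255,0,0))):
        P=M+np.array([1.2,0,0])-d*bz+rad*(np.cos(a)[:,None]*bx+np.sin(a)[:,None]*tt)
        uv=(proj('top',P)-[330,172])*8+3.5
        cv2.polylines(C,[np.round(uv).astype(int).reshape(-1,1,2)],True,col,1)
    o.append(C)
cv2.imwrite('pics/dep.png',np.hstack(o))
```

```text
(no output)
```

View pics/dep.png

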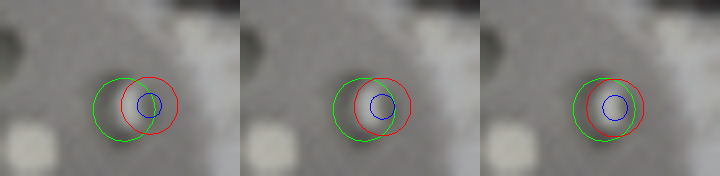

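Call:
jog_arm(
  increments="4.3 1.4 0.4 0 0.02 0 0.2; 4.3 1.4 0.4 0 0.02 0 0.2; 4.3 1.4 0.4 0 0.02 0 0.2; 4.3 1.4 0.4 0 0.02 0 0.2; 4.3 1.4 0.4 0 0.02 0 0.2; 4.3 1.4 0.5 0 0.02 0 0.2; 4.3 1.4 0.5 0 0.02 0 0.2; 4.3 1.4 0.5 0 0.02 0 0.2",
)

```text
clock: 11.15
eef_pos: [452.9, 290.3, 174.1]
tcp_rot: [3.14, 0.004, 1.955]
contact_force: [0.5, -0.3, -0.1]
opening: 0.603
```

```bash
python3 -c "
from plan import *
plan([451.5,375.2,100],Rtool(0),4)"
```

```text
clk 11.15 pos [452.9 290.3 174.1] rot [3.14  0.004 1.955] q [ 0.57  0.28  1.87 -0.01  0.98  0.19] f [ 0.5 -0.3 -0.1] op 51.3
dworld [ -1.4  84.9 -74.1] rotvec [0.0012 0.0043 0.0004] per row [0.0003 0.0011 0.0001]
0 [1.99 0.76 1.85]
1 [1.99 0.76 1.85]
2 [1.99 0.76 1.85]
3 [1.98 0.76 1.85]
world per row [ -0.35  21.23 -18.54]
```

Call:
jog_arm(
  increments="1.8 0.7 1.6 0 0.004 0 0.2; 1.8 0.7 1.6 0 0 0 0.2; 1.8 0.7 1.6 0 0 0 0.2; 1.6 0.5 1.6 0 0 0 0.2; 0 0 2 0 0 0 0.2; 0 0 2 0 0 0 0.2; 0 0 1 0 0 0 0.2; 0 0 0 0 0 0 0.2",
)

```text
clock: 11.95
eef_pos: [450.6, 362.7, 59.0]
tcp_rot: [-3.14, 0.001, 1.955]
contact_force: [-0.2, 0.1, 0.3]
opening: 0.6
```

```bash
python3 -c "
from plan import *
plan([451.5,375.2,8],Rtool(0),4)
s,p,R=cur()
P=[p-3*0-25.5*tt-[0,0,3],p+25.5*tt-[0,0,3],p-[0,0,3],[451.5,375.2,14]]
print((proj('side',P)-[185,230])*6+2.5)
grab('side','pics/side8.png');crop('pics/side8.png',(185,230,285,330),6,'pics/s8.png')
"
```

```text
clk 11.95 pos [450.6 362.7  59. ] rot [-3.140e+00  1.000e-03  1.955e+00] q [ 0.68  0.5   1.86 -0.    0.79  0.29] f [-0.2  0.1  0.3] op 51.0
dworld [  0.9  12.5 -51. ] rotvec [-0.0015  0.0011 -0.0001] per row [-0.0004  0.0003 -0.    ]
0 [0.28 0.14 1.28]
1 [0.28 0.14 1.28]
2 [0.28 0.14 1.28]
3 [0.28 0.14 1.28]
world per row [  0.23   3.13 -12.76]
[[361.94350409 278.76721286]
 [251.12824416 286.75101179]
 [306.61522152 282.76764632]
 [298.66534996 361.90339297]]
```

View pics/s8.png

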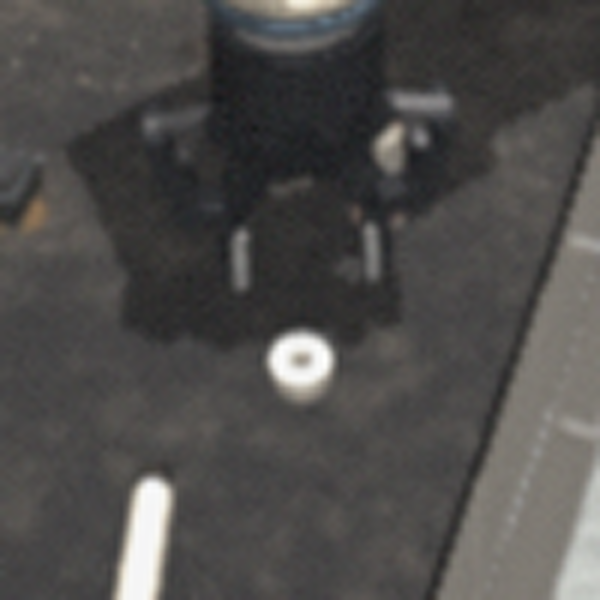

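Call:
jog_arm(
  increments="0.25 0.1 1.2 0 0 0 0.2; 0.25 0.1 1.2 0 0 0 0.2; 0.25 0.1 1.2 0 0 0 0.2; 0.25 0.07 1.0 0 0 0 0.2; 0 0 0.5 0 0 0 0.2; 0 0 0 0 0 0 0.2; 0 0 0 0 0 0 -0.8; 0 0 0 0 0 0 -0.8",
)

```text
clock: 12.8
eef_pos: [451.2, 374.4, 9.4]
tcp_rot: [3.141, -0.0, 1.954]
contact_force: [-0.3, 0.8, 0.8]
opening: 0.302
```

Call:
jog_arm(
  increments="0 0 0 0 0 0 -0.8; 0 0 0 0 0 0 -0.8; 0 0 -2 0 0 0 -0.8; 0 0 -3 0 0 0 -0.8; 0 0 -4 0 0 0 -0.8; 0 0 -4 0 0 0 -0.8; 0 0 -2 0 0 0 -0.8; 0 0 0 0 0 0 -0.8",
)

```text
clock: 13.6
eef_pos: [452.5, 375.5, 162.6]
tcp_rot: [3.135, -0.002, 1.954]
contact_force: [-0.5, 0.4, -0.1]
opening: 0.302
```

```bash
python3 -c "
from plan import *
plan([514,-281,185],RT,16)
s,p,R=cur()
print((proj('side',[p-5.7*R[:,2],p+1.3*R[:,2]])-[185,200])*6+2.5)
grab('side','pics/side9.png');crop('pics/side9.png',(185,200,285,300),6,'pics/s9.png')
"
```

```text
clk 13.6 pos [452.5 375.5 162.6] rot [ 3.135e+00 -2.000e-03  1.954e+00] q [ 0.69  0.37  1.78 -0.    0.99  0.31] f [-0.5  0.4 -0.1] op 25.7
dworld [  61.5 -656.5   22.4] rotvec [ 0.006  -0.5255 -0.0022] per row [ 0.0004 -0.0328 -0.0001]
0 [-3.95 -1.18 -0.16]
1 [-3.95 -1.18 -0.02]
2 [-3.95 -1.18  0.11]
3 [-3.94 -1.18  0.24]
4 [-3.93 -1.18  0.37]
5 [-3.92 -1.18  0.49]
6 [-3.9  -1.18  0.62]
7 [-3.88 -1.18  0.75]
8 [-3.85 -1.18  0.88]
9 [-3.82 -1.18  1.01]
10 [-3.79 -1.18  1.13]
11 [-3.75 -1.18  1.26]
12 [-3.7  -1.18  1.38]
13 [-3.66 -1.18  1.5 ]
14 [-3.6  -1.18  1.62]
15 [-3.55 -1.18  1.74]
world per row [  3.84 -41.03   1.4 ]
[[286.00455283 309.88629741]
 [286.41369479 321.27745678]]
```

View pics/s9.png

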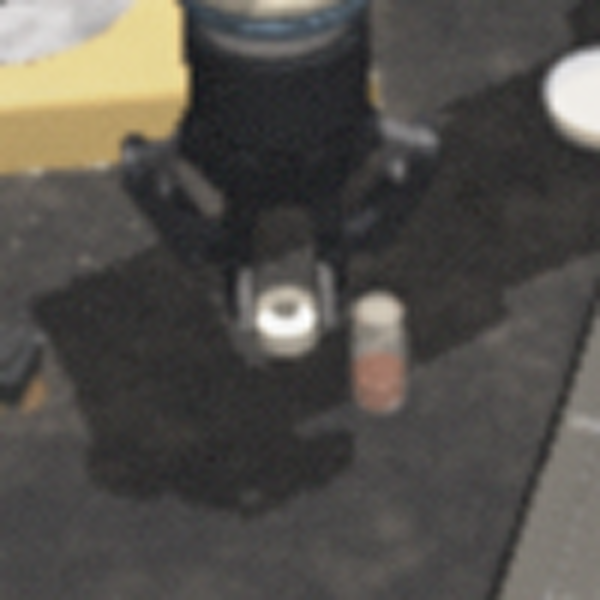

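Call:
jog_arm(
  increments="-4 -1.2 -0.7 0 -0.033 0 -0.8; -4 -1.2 -0.7 0 -0.033 0 -0.8; -4 -1.2 -0.4 0 -0.033 0 -0.8; -4 -1.2 0 0 -0.033 0 -0.8; -4 -1.2 0.4 0 -0.033 0 -0.8; -4 -1.2 0.5 0 -0.033 0 -0.8; -4 -1.2 0.6 0 -0.033 0 -0.8; -4 -1.2 0.8 0 -0.033 0 -0.8",
)

```text
clock: 14.45
eef_pos: [480.9, 39.0, 189.7]
tcp_rot: [-3.139, 0.265, 1.955]
contact_force: [0.6, 0.7, 0.2]
opening: 0.296
```

Call:
jog_arm(
  increments="-3.9 -1.2 0.9 0 -0.033 0 -0.8; -3.8 -1.2 1.0 0 -0.033 0 -0.8; -3.8 -1.2 1.1 0 -0.033 0 -0.8; -3.7 -1.2 1.3 0 -0.033 0 -0.8; -3.7 -1.2 1.4 0 -0.033 0 -0.8; -3.6 -1.2 1.5 0 -0.033 0 -0.8; -3.2 -1.1 1.5 0 -0.033 0 -0.8; 0 0 0 0 0 0 -0.8",
)

```text
clock: 15.25
eef_pos: [505.1, -244.9, 198.7]
tcp_rot: [-3.139, 0.494, 1.953]
contact_force: [0.2, 0.3, -0.1]
opening: 0.297
```

```bash
python3 -c "
from plan import *
plan(M+24*bz,RT,6)"
```

```text
clk 15.25 pos [ 505.1 -244.9  198.7] rot [-3.139  0.494  1.953] q [-0.21  0.18  2.06 -0.64  0.72 -0.14] f [ 0.2  0.3 -0.1] op 25.2
dworld [ 17.6 -57.6 -93.9] rotvec [-0.0036 -0.0292 -0.0011] per row [-0.0006 -0.0049 -0.0002]
0 [-0.14 -0.08  1.85]
1 [-0.13 -0.08  1.85]
2 [-0.12 -0.08  1.85]
3 [-0.11 -0.08  1.85]
4 [-0.1  -0.08  1.85]
5 [-0.09 -0.09  1.85]
world per row [  2.94  -9.59 -15.65]
```

Call:
jog_arm(
  increments="-0.14 -0.08 1.8 0 -0.005 0 -0.8; -0.13 -0.08 1.8 0 -0.005 0 -0.8; -0.12 -0.08 1.8 0 -0.005 0 -0.8; -0.11 -0.08 1.8 0 -0.005 0 -0.8; -0.1 -0.08 1.7 0 -0.005 0 -0.8; -0.09 -0.08 1.5 0 -0.005 0 -0.8; 0 0 0.3 0 0 0 -0.8; 0 0 0 0 0 0 -0.8",
)

```text
clock: 16.05
eef_pos: [523.1, -297.3, 109.1]
tcp_rot: [-3.14, 0.523, 1.955]
contact_force: [-0.9, 0.2, 0.4]
opening: 0.297
```

```bash
python3 look.py 10; python3 -c "
from plan import *
plan(M+5*bz,RT,5)"
```

```text
16.05 [ 523.1 -297.3  109.1] inb [-1.9  2.3 30.1] rot [-3.14   0.523  1.955] f [-0.9  0.2  0.4] q [-0.3   0.37  2.07 -0.89  0.52  0.07] op 25.253151204396996
rotvec to RT [-0.0014 -0.0006  0.0004]
clk 16.15 pos [ 523.9 -297.5  110.4] rot [3.141 0.525 1.954] q [-0.3   0.37  2.07 -0.89  0.53  0.07] f [ 0.2 -0.6  0.5] op 25.3
dworld [  2.4 -13.8 -22.1] rotvec [ 0.0002  0.0009 -0.0003] per row [ 0.      0.0002 -0.0001]
0 [-0.02 -0.06  0.52]
1 [-0.02 -0.06  0.52]
2 [-0.02 -0.06  0.52]
3 [-0.02 -0.06  0.52]
4 [-0.02 -0.06  0.52]
world per row [ 0.48 -2.76 -4.41]
```

View pics/L10.png

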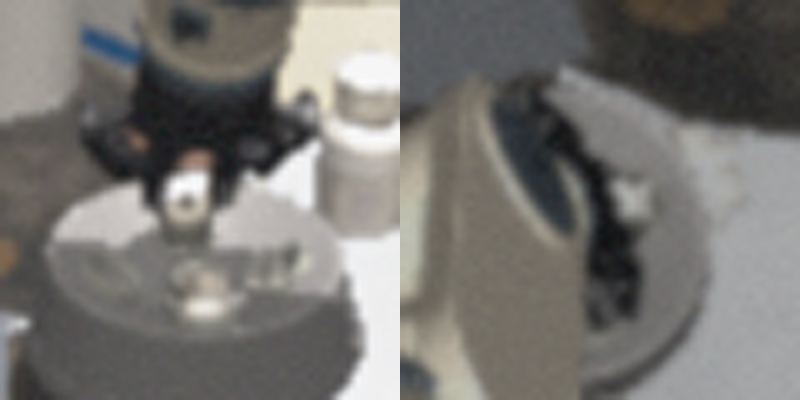

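Call:
jog_arm(
  increments="-0.05 -0.1 0.2 0 0 0 -0.8; -0.05 -0.1 0.3 0 0 0 -0.8; -0.02 -0.08 0.5 0 0 0 -0.8; 0 0 0.5 0 0 0 -0.8; 0 0 0.5 0 0 0 -0.8; 0 0 0.3 0 0 0 -0.8; 0 0 0.1 0 0 0 -0.8; 0 0 0 0 0 0 -0.8",
)

```text
clock: 16.95
eef_pos: [526.1, -311.2, 89.9]
tcp_rot: [3.142, 0.525, 1.954]
contact_force: [1.1, -0.1, 0.6]
opening: 0.301
```

```bash
python3 -c "
from plan import *
plan(M+0.8*bz,RT,5);s,p,R=cur();print(inb(p))"
```

```text
clk 16.95 pos [ 526.1 -311.2   89.9] rot [3.142 0.525 1.954] q [-0.32  0.42  2.07 -0.95  0.49  0.11] f [ 1.1 -0.1  0.6] op 25.6
dworld [ 1.  -2.  -5.2] rotvec [-0.0003  0.0011 -0.0005] per row [-0.0001  0.0002 -0.0001]
0 [0.01 0.   0.11]
1 [0.01 0.   0.11]
2 [0.01 0.   0.11]
3 [0.01 0.   0.11]
4 [0.01 0.   0.11]
world per row [ 0.19 -0.41 -1.04]
[ 0.7 -0.1  6.4]
```

Call:
jog_arm(
  increments="0.02 0 0.1 0 0 0 -0.8; 0.02 0 0.1 0 0 0 -0.8; 0 0 0.1 0 0 0 -0.8; 0 0 0.1 0 0 0 -0.8; 0 0 0.1 0 0 0 -0.8; 0 0 0.05 0 0 0 -0.8; 0 0 0 0 0 0 -0.8; 0 0 0 0 0 0 -0.8",
)

```text
clock: 17.75
eef_pos: [527.1, -313.4, 85.2]
tcp_rot: [3.141, 0.525, 1.954]
contact_force: [-0.3, -0.2, -0.5]
opening: 0.301
```

```bash
python3 look.py 11
```

```text
17.75 [ 527.1 -313.4   85.2] inb [ 0.4 -0.   1.2] rot [3.141 0.525 1.954] f [-0.3 -0.2 -0.5] q [-0.32  0.43  2.07 -0.97  0.48  0.13] op 25.575837048116263
rotvec to RT [ 0.      0.0013 -0.0006]
```

Same pose as before with no contact force; release and retreat as with the first.

Call:
jog_arm(
  increments="0 0 0 0 0 0 -0.32; 0 0 0 0 0 0 -0.28; 0 0 0 0 0 0 -0.25; 0 0 0 0 0 0 -0.2; 0 0 0 0 0 0 -0.2; 0 0 -1 0 0 0 -0.2; 0 0 -2 0 0 0 -0.2; 0 0 -3 0 0 0 -0.2",
)

```text
clock: 18.65
eef_pos: [514.9, -285.0, 137.0]
tcp_rot: [-3.14, 0.523, 1.955]
contact_force: [0.3, 0.4, 0.4]
opening: 0.401
```

Call:
jog_arm(
  increments="0 0 -4 0 0 0 -0.2; 0 0 -4 0 0 0 -0.2; 0 0 -4 0 0 0 -0.2; 2 0.5 -3 0 0.04 0 0; 3 1 -2 0 0.08 0 0.1; 3 1 -1 0 0.08 0 0.2; 3 1 0 0 0.08 0 0.2; 3 1 0 0 0.08 0 0.2",
)

```text
clock: 19.45
eef_pos: [475.9, -64.9, 241.9]
tcp_rot: [3.139, 0.161, 1.955]
contact_force: [-0.1, -0.7, 0.2]
opening: 0.6
```

```bash
python3 look.py 12
python3 - <<'E'
from plan import *
plan([446,269.5,130],Rtool(0),9)
o=[]
for n,b in(('side',(258,128,288,150)),('top',(330,172,360,194))):
    for i in(7,12):
        a=cv2.imread(f'pics/{n}{i}.png')[b[1]:b[3],b[0]:b[2]]
        o.append(cv2.resize(a,None,fx=13,fy=13,interpolation=cv2.INTER_CUBIC))
cv2.imwrite('pics/cmp2.png',np.vstack([np.hstack(o[:2]),np.hstack(o[2:])]))
E
```

```text
19.45 [475.9 -64.9 241.9] inb [-137.3   45.6  261.7] rot [3.139 0.161 1.955] f [-0.1 -0.7  0.2] q [-0.03  0.08  1.97 -0.17  1.03 -0.34] op 50.98504290047696
rotvec to RT [ 2.300e-03 -3.623e-01  2.000e-04]
clk 19.55 pos [476.1 -65.  241.3] rot [3.14  0.162 1.956] q [-0.03  0.08  1.97 -0.17  1.03 -0.33] f [ 0.3 -1.2  0.3] op 51.0
dworld [ -30.1  334.5 -111.3] rotvec [0.0012 0.1616 0.0009] per row [0.0001 0.018  0.0001]
0 [3.72 1.08 0.65]
1 [3.71 1.08 0.71]
2 [3.7  1.08 0.78]
3 [3.68 1.08 0.85]
4 [3.67 1.08 0.91]
5 [3.65 1.08 0.98]
6 [3.63 1.08 1.04]
7 [3.61 1.08 1.11]
8 [3.59 1.08 1.17]
world per row [ -3.34  37.17 -12.36]
```

View pics/cmp2.png

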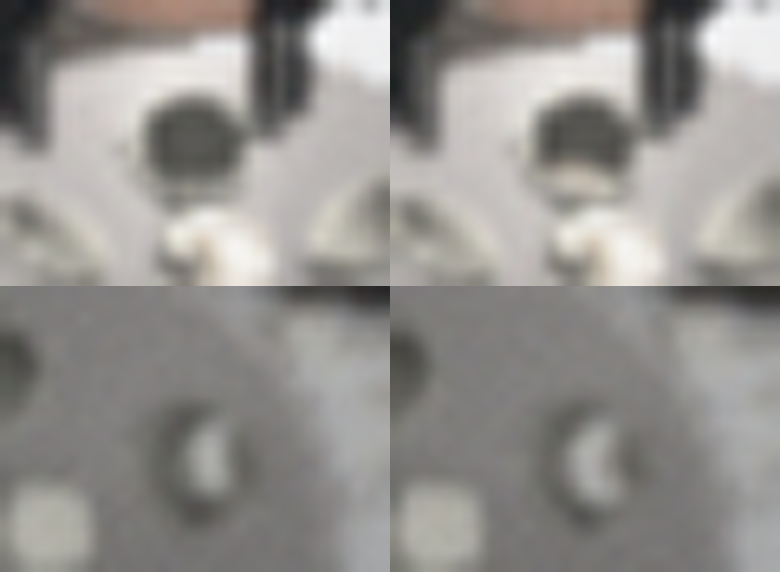

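Run:
```python
from plan import *
a=np.linspace(0,2*np.pi,60);rows=[]
for n,x0,y0,sh in(('top',330,172,[1.2,0,0]),('side',258,125,[0,0,0])):
  im=cv2.imread(f'pics/{n}12.png')[y0:y0+24,x0:x0+30]
  o=[]
  for dep in(46,39,32):
    C=cv2.resize(im,None,fx=8,fy=8,interpolation=cv2.INTER_CUBIC)
    for d,rad,col in((4,15,(0,255,0)),(dep,14,(0,0,255)),(dep,6,(255,0,0))):
        P=M+np.array(sh)-d*bz+rad*(np.cos(a)[:,None]*bx+np.sin(a)[:,None]*tt)
        uv=(proj(n,P)-[x0,y0])*8+3.5
        cv2.polylines(C,[np.round(uv).astype(int).reshape(-1,1,2)],True,col,1)
    o.append(C)
  rows.append(np.hstack(o))
cv2.imwrite('pics/dep2.png',np.vstack(rows))
```

```text
(no output)
```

View pics/dep2.png

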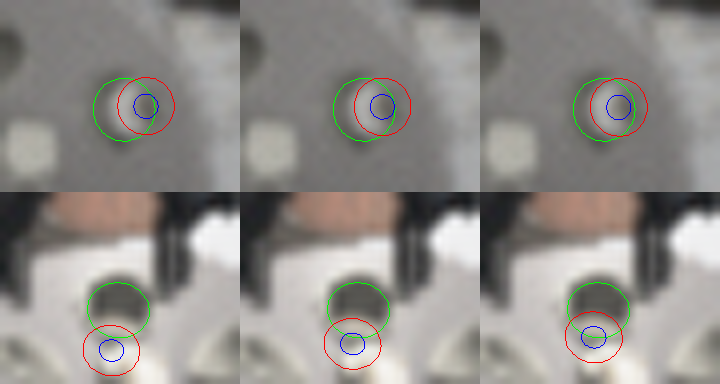

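Call:
jog_arm(
  increments="4.2 1.2 0.6 0 0.02 0 0.2; 4.2 1.2 0.7 0 0.02 0 0.2; 4.2 1.2 0.8 0 0.02 0 0.2; 4.2 1.2 0.8 0 0.02 0 0.2; 4.1 1.2 0.9 0 0.02 0 0.2; 4.1 1.2 1.0 0 0.02 0 0.2; 4.1 1.2 1.0 0 0.02 0 0.2; 3.8 1.2 1.2 0 0.02 0 0.2",
)

```text
clock: 20.35
eef_pos: [444.8, 268.1, 140.1]
tcp_rot: [3.14, 0.005, 1.955]
contact_force: [1.1, -0.5, 0.6]
opening: 0.597
```

Call:
jog_arm(
  increments="0 0 1.5 0 0 0 0.2; 0 0 1.5 0 0 0 0.2; 0 0 1 0 0 0 0.2; 0 0 1 0 0 0 0.2; 0 0 0 0 0 0 0.2; 0 0 0 0 0 0 0.2; 0 0 0 0 0 0 0.2; 0 0 0 0 0 0 0.2",
)

```text
clock: 21.15
eef_pos: [445.6, 266.5, 90.6]
tcp_rot: [3.14, 0.005, 1.954]
contact_force: [-0.3, 0.2, -0.1]
opening: 0.598
```

```bash
python3 -c "
from plan import *
plan([446,269.5,49],Rtool(0),4)
s,p,R=cur()
P=[p-25.5*tt-[0,0,3],p+25.5*tt-[0,0,3],p-[0,0,3],[446,269.5,61]]
print((proj('side',P)-[200,200])*6+2.5)
grab('side','pics/side13.png');crop('pics/side13.png',(200,200,300,300),6,'pics/s13.png')
"
```

```text
clk 21.15 pos [445.6 266.5  90.6] rot [3.14  0.005 1.954] q [ 0.54  0.38  1.97 -0.01  0.79  0.16] f [-0.3  0.2 -0.1] op 50.9
dworld [  0.4   3.  -41.6] rotvec [ 0.0014  0.0049 -0.0007] per row [ 0.0004  0.0012 -0.0002]
0 [0.07 0.04 1.04]
1 [0.07 0.04 1.04]
2 [0.07 0.04 1.04]
3 [0.07 0.04 1.04]
world per row [  0.1    0.74 -10.4 ]
[[341.6839821  270.16491055]
 [235.2290817  277.35413846]
 [288.53628738 273.76240618]
 [286.5081854  316.84367031]]
```

View pics/s13.png

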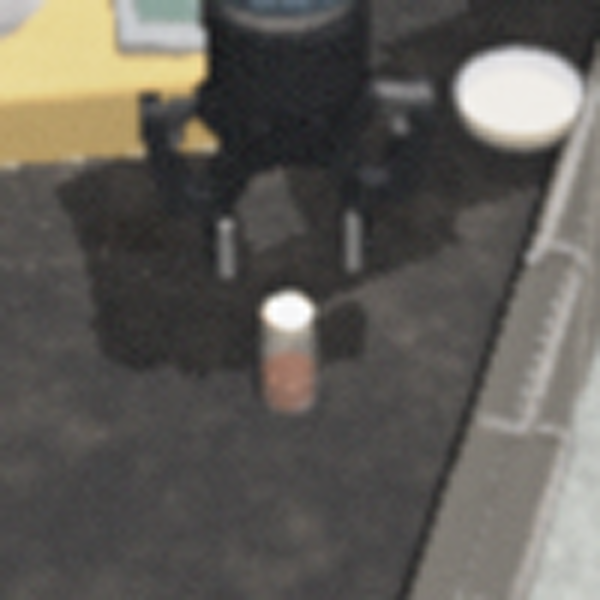

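```bash
python3 -c "
from h import *
g=cv2.imread('pics/side13.png').astype(int).min(2)[246:272,242:256];print(g)
g=cv2.imread('pics/top0.png').astype(int).min(2)[202:215,186:200];print(g)
print(plane('side',[(247.67,251.4),(247.67,250.9),(247.67,251.9)],61))
print(plane('top',[(192.2,207.5)],61))
"
```

```text
[[ 55  55  52  46  52  45  51  47  52  53  51  55  53  52]
 [ 50  53  44  47  49  48  55  51  48  49  48  51  52  50]
 [ 52  46  48  56  86 114 124 104  71  45  51  50  50  55]
 [ 51  55  89 145 185 219 225 209 152  87  53  54  54  67]
 [ 51  76 159 239 248 248 248 249 238 167  84  63  76  76]
 [ 55 103 206 249 247 246 246 247 250 231 132  77  76  67]
 [ 51 109 204 247 247 246 246 246 248 226 125  76  66  53]
 [ 45  77 156 222 244 246 246 246 242 186  91  55  56  50]
 [ 47  73 117 157 198 223 230 222 193 141  81  56  53  52]
 [ 45  70 106 128 147 164 172 161 153 131  86  60  52  51]
 [ 53  69 102 131 141 148 147 143 138 119  88  56  46  49]
 [ 51  75 109 130 139 146 137 131 132 114  91  60  51  50]
 [ 51  78 111 128 131 129 123 122 123 115  86  61  51  49]
 [ 48  71 100 112 111 110 107 109 111 106  88  65  54  53]
 [ 48  67  90  98 100 104 106 105 104 100  86  67  63  66]
 [ 53  67  85  94  99 100 105 107 102  98  85  72  79  77]
 [ 54  61  84 102 101 104 104 107 104  99  93  83  78  78]
 [ 53  64  84 102  98 100 106 109 110 105  97  83  77  75]
 [ 57  62  84  93  96 104 114 110 103 
[... 672 characters left out ...]
[ 42  44  49  82 136 177 188 191 165 119  70  41  26  21]
 [ 42  44  56 101 159 190 197 198 185 141  81  43  33  32]
 [ 46  44  57 104 166 191 198 198 185 144  85  50  35  33]
 [ 44  45  49  91 148 184 191 188 163 118  64  46  45  41]
 [ 47  46  47  68 113 149 162 153 123  80  55  51  46  49]
 [ 48  42  45  50  68  98 113 106  81  66  51  51  48  51]
 [ 44  44  45  45  44  60  65  68  60  57  50  48  48  55]
 [ 45  48  42  42  46  47  46  48  51  53  51  46  48  54]
 [ 40  44  44  44  43  43  45  44  44  45  45  47  44  47]]
[[446.25495594 265.42356591  61.        ]
 [446.85565753 263.49921391  61.        ]
 [445.65563457 267.34351712  61.        ]]
[[448.42768604 268.24588915  61.        ]]
```

Call:
jog_arm(
  increments="-0.05 0.05 1.2 0 0.005 0 0.2; 0 0 1.2 0 0 0 0.2; 0 0 1.0 0 0 0 0.2; 0 0 0.7 0 0 0 0.2; 0 0 0 0 0 0 0.2; 0 0 0 0 0 0 -0.2; 0 0 0 0 0 0 -0.8; 0 0 0 0 0 0 -0.8",
  squeeze=30,
)

```text
clock: 22.0
eef_pos: [446.2, 266.4, 49.4]
tcp_rot: [3.14, -0.0, 1.954]
contact_force: [-0.0, -0.3, -0.3]
opening: 0.253
```

Call:
jog_arm(
  increments="0 0 0 0 0 0 -0.8; 0 0 0 0 0 0 -0.8; 0 0 -1 0 0 0 -0.8; 0 0 -2 0 0 0 -0.8; 0 0 -4 0 0 0 -0.8; 0 0 -4 0 0 0 -0.8; 0 0 -4 0 0 0 -0.8; 0 0 0 0 0 0 -0.8",
)

```text
clock: 22.8
eef_pos: [448.5, 267.7, 205.0]
tcp_rot: [3.132, -0.001, 1.954]
contact_force: [1.1, 0.3, -0.4]
opening: 0.259
```

```bash
python3 -c "
from plan import *
plan(M+100*bz,RT,13)
s,p,R=cur()
grab('side','pics/side14.png');crop('pics/side14.png',(200,160,300,260),6,'pics/s14.png')
"
```

```text
clk 22.8 pos [448.5 267.7 205. ] rot [ 3.132e+00 -1.000e-03  1.954e+00] q [ 0.54  0.22  1.88 -0.    1.03  0.15] f [ 1.1  0.3 -0.4] op 22.0
dworld [  60.  -535.   -34.4] rotvec [ 0.0093 -0.525  -0.0029] per row [ 0.0007 -0.0404 -0.0002]
0 [-3.99 -1.11  0.25]
1 [-3.98 -1.12  0.41]
2 [-3.96 -1.12  0.57]
3 [-3.93 -1.12  0.73]
4 [-3.9  -1.12  0.89]
5 [-3.86 -1.12  1.05]
6 [-3.81 -1.12  1.2 ]
7 [-3.76 -1.12  1.36]
8 [-3.7  -1.12  1.51]
9 [-3.64 -1.12  1.66]
10 [-3.57 -1.12  1.8 ]
11 [-3.49 -1.12  1.95]
12 [-3.41 -1.11  2.09]
world per row [  4.61 -41.15  -2.64]
```

View pics/s14.png

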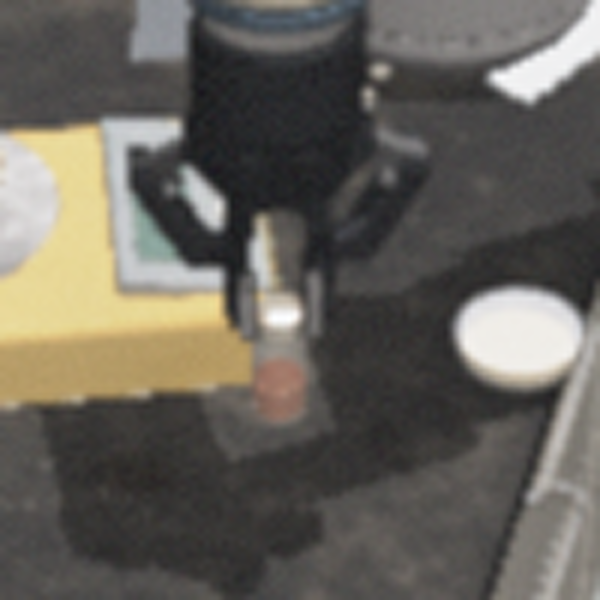

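Call:
jog_arm(
  increments="-4 -1.1 -0.2 0 -0.04 0 -0.8; -4 -1.1 -0.2 0 -0.04 0 -0.8; -4 -1.1 0.1 0 -0.04 0 -0.8; -3.9 -1.1 0.4 0 -0.04 0 -0.8; -3.9 -1.1 0.6 0 -0.04 0 -0.8; -3.9 -1.1 0.9 0 -0.04 0 -0.8; -3.8 -1.1 1.1 0 -0.04 0 -0.8; -3.8 -1.1 1.3 0 -0.04 0 -0.8",
)

```text
clock: 23.65
eef_pos: [482.3, -63.4, 202.1]
tcp_rot: [-3.14, 0.321, 1.955]
contact_force: [0.5, -0.5, 0.0]
opening: 0.258
```

```bash
python3 -c "
from plan import *
plan(M+112*bz,RT,6)
"
```

```text
clk 23.65 pos [482.3 -63.4 202.1] rot [-3.14   0.321  1.955] q [ 0.08  0.13  2.05 -0.39  0.9  -0.07] f [ 0.5 -0.5  0. ] op 21.9
dworld [  23.9 -198.2  -21.1] rotvec [-0.0014 -0.2027  0.0005] per row [-0.0002 -0.0338  0.0001]
0 [-2.94 -0.87  1.35]
1 [-2.89 -0.87  1.45]
2 [-2.84 -0.87  1.54]
3 [-2.79 -0.87  1.64]
4 [-2.73 -0.87  1.73]
5 [-2.67 -0.87  1.82]
world per row [  3.98 -33.04  -3.51]
```

Call:
jog_arm(
  increments="-2.7 -0.8 1.0 0 -0.033 0 -0.8; -2.7 -0.8 1.1 0 -0.033 0 -0.8; -2.6 -0.8 1.3 0 -0.033 0 -0.8; -2.5 -0.8 1.4 0 -0.033 0 -0.8; -2.3 -0.8 1.4 0 -0.03 0 -0.8; -2 -0.5 1.3 0 -0.01 0 -0.8; 0 0 0 0 0 0 -0.8; 0 0 0 0 0 0 -0.8",
)

```text
clock: 24.45
eef_pos: [502.6, -232.6, 190.3]
tcp_rot: [-3.14, 0.49, 1.954]
contact_force: [-0.0, 0.5, -0.2]
opening: 0.256
```

```bash
python3 -c "
from plan import *
plan(M+62*bz,RT,6);s,p,R=cur();print(inb(p))
"; python3 look.py 15
```

```text
clk 24.45 pos [ 502.6 -232.6  190.3] rot [-3.14   0.49   1.954] q [-0.19  0.19  2.07 -0.65  0.71 -0.1 ] f [-0.   0.5 -0.2] op 21.7
dworld [ 13.  -52.3 -52.6] rotvec [-0.0018 -0.0332 -0.001 ] per row [-0.0003 -0.0055 -0.0002]
0 [-0.37 -0.12  1.19]
1 [-0.36 -0.12  1.19]
2 [-0.36 -0.12  1.2 ]
3 [-0.35 -0.12  1.2 ]
4 [-0.34 -0.13  1.2 ]
5 [-0.34 -0.13  1.2 ]
world per row [ 2.16 -8.71 -8.76]
[-19.9   7.6 134.2]
24.45 [ 502.6 -232.6  190.3] inb [-19.9   7.6 134.2] rot [-3.14   0.49   1.954] f [-0.   0.5 -0.2] q [-0.19  0.19  2.07 -0.65  0.71 -0.1 ] op 21.735582030395797
rotvec to RT [-0.0018 -0.0332 -0.001 ]
```

View pics/L15.png

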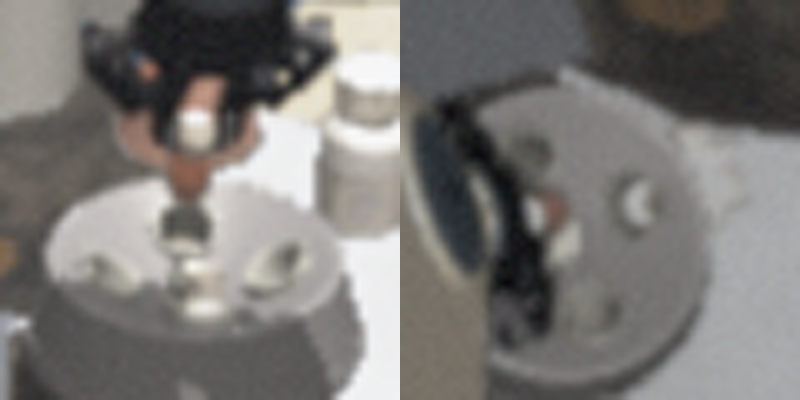

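Call:
jog_arm(
  increments="-0.6 -0.2 0.5 0 -0.01 0 -0.8; -0.6 -0.2 0.8 0 -0.01 0 -0.8; -0.5 -0.2 0.8 0 -0.008 0 -0.8; -0.3 -0.13 0.8 0 -0.005 0 -0.8; 0 0 0.8 0 0 0 -0.8; 0 0 0.6 0 0 0 -0.8; 0 0 0.4 0 0 0 -0.8; 0 0 0 0 0 0 -0.8",
)

```text
clock: 25.35
eef_pos: [511.9, -273.1, 159.4]
tcp_rot: [-3.141, 0.524, 1.954]
contact_force: [-0.6, 0.0, -0.7]
opening: 0.254
```

```bash
python3 look.py 16;python3 -c "
from plan import *
plan(M+62*bz,RT,6);s,p,R=cur();print(inb(p))
"
```

```text
25.35 [ 511.9 -273.1  159.4] inb [ 0.2  0.9 86.9] rot [-3.141  0.524  1.954] f [-0.6  0.  -0.7] q [-0.25  0.26  2.08 -0.77  0.62 -0.03] op 21.57070251992507
rotvec to RT [-0.0007  0.0008 -0.0004]
clk 25.45 pos [ 512.1 -273.   160. ] rot [3.141 0.525 1.954] q [-0.25  0.26  2.08 -0.77  0.62 -0.03] f [0.1 0.1 0.2] op 22.0
dworld [  3.5 -11.9 -22.4] rotvec [ 0.      0.0013 -0.0006] per row [ 0.      0.0002 -0.0001]
0 [ 0.01 -0.02  0.43]
1 [ 0.01 -0.02  0.43]
2 [ 0.01 -0.02  0.43]
3 [ 0.01 -0.02  0.43]
4 [ 0.01 -0.02  0.43]
5 [ 0.01 -0.02  0.43]
world per row [ 0.58 -1.98 -3.73]
[ 0.5  1.2 87.5]
```

View pics/L16.png

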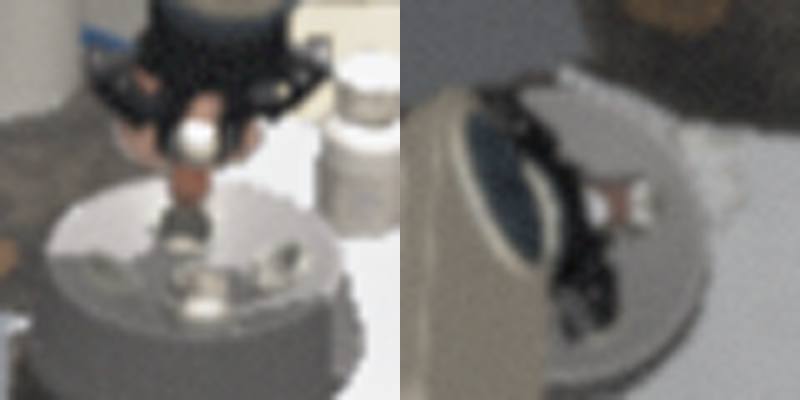

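Call:
jog_arm(
  increments="0.02 -0.05 0.4 0 0.001 0 -0.8; 0.02 -0.05 0.5 0 0 0 -0.8; 0 0 0.5 0 0 0 -0.8; 0 0 0.5 0 0 0 -0.8; 0 0 0.4 0 0 0 -0.8; 0 0 0.3 0 0 0 -0.8; 0 0 0 0 0 0 -0.8; 0 0 0 0 0 0 -0.8",
)

```text
clock: 26.25
eef_pos: [515.9, -285.2, 137.3]
tcp_rot: [3.141, 0.524, 1.954]
contact_force: [-0.1, -0.2, -0.3]
opening: 0.258
```

```bash
python3 look.py 17
python3 - <<'E'
from plan import *
s,p,R=cur()
P=[p-12*R[:,2],p+49*R[:,2]]
print(((proj('side',P)-[245,105])+.5)*400/60,((proj('top',P)-[310,155])+.5)*400/60+[400,0])
E
```

```text
26.25 [ 515.9 -285.2  137.3] inb [ 0.1  0.2 61.5] rot [3.141 0.524 1.954] f [-0.1 -0.2 -0.3] q [-0.28  0.31  2.08 -0.82  0.57  0.01] op 21.957087997559213
rotvec to RT [-0.      0.0003 -0.0006]
[[196.21157806 165.42128639]
 [187.22902984 217.71822625]] [[600.50561158 212.2018529 ]
 [629.45734431 207.49160461]]
```

View pics/L17.png

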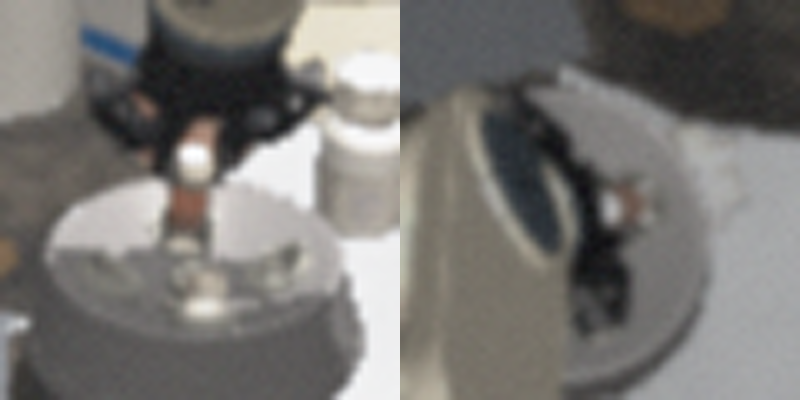

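Call:
jog_arm(
  increments="0 -0.02 0.3 0 0 0 -0.8; 0 0 0.3 0 0 0 -0.8; 0 0 0.3 0 0 0 -0.8; 0 0 0.3 0 0 0 -0.8; 0 0 0.3 0 0 0 -0.8; 0 0 0.2 0 0 0 -0.8; 0 0 0 0 0 0 -0.8; 0 0 0 0 0 0 -0.8",
)

```text
clock: 27.15
eef_pos: [518.9, -293.1, 122.6]
tcp_rot: [3.141, 0.524, 1.954]
contact_force: [-0.2, -0.0, -0.7]
opening: 0.259
```

```bash
python3 look.py 18
```

```text
27.15 [ 518.9 -293.1  122.6] inb [ 0.2 -0.  44.5] rot [3.141 0.524 1.954] f [-0.2 -0.  -0.7] q [-0.29  0.34  2.08 -0.86  0.54  0.04] op 21.996428889640587
rotvec to RT [-0.      0.0003 -0.0006]
```

View pics/L18.png

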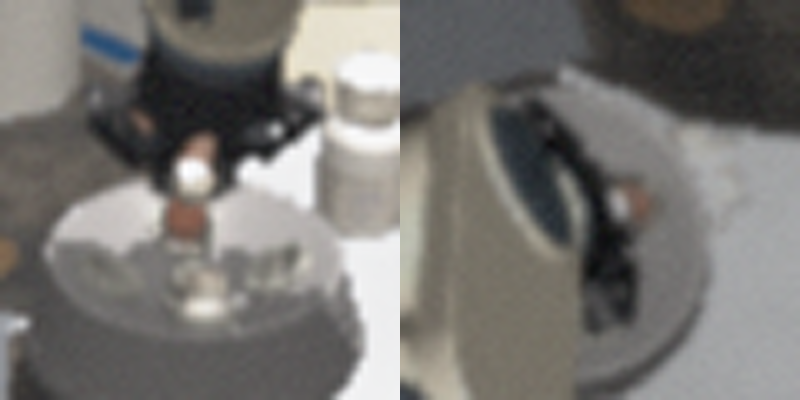

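Call:
jog_arm(
  increments="0.01 0 0.15 0 0 0 -0.8; 0 0 0.15 0 0 0 -0.8; 0 0 0.2 0 0 0 -0.8; 0 0 0.2 0 0 0 -0.8; 0 0 0.2 0 0 0 -0.8; 0 0 0.2 0 0 0 -0.8; 0 0 0.1 0 0 0 -0.8; 0 0 0 0 0 0 -0.8",
)

```text
clock: 28.05
eef_pos: [521.0, -298.6, 112.0]
tcp_rot: [3.141, 0.524, 1.954]
contact_force: [0.1, 0.8, -0.1]
opening: 0.254
```

Call:
jog_arm(
  increments="0 0 0.2 0 0 0 -0.8; 0 0 0.2 0 0 0 -0.8; 0 0 0.2 0 0 0 -0.8; 0 0 0.2 0 0 0 -0.8; 0 0 0.2 0 0 0 -0.8; 0 0 0.2 0 0 0 -0.8; 0 0 0 0 0 0 -0.8; 0 0 0 0 0 0 -0.8",
)

```text
clock: 28.85
eef_pos: [523.3, -304.2, 101.7]
tcp_rot: [3.141, 0.524, 1.954]
contact_force: [0.6, 0.3, -0.1]
opening: 0.254
```

```bash
python3 look.py 19
```

```text
28.85 [ 523.3 -304.2  101.7] inb [ 0.  -0.1 20.5] rot [3.141 0.524 1.954] f [ 0.6  0.3 -0.1] q [-0.31  0.39  2.07 -0.91  0.51  0.08] op 21.601103519807552
rotvec to RT [-0.0001  0.0003 -0.0006]
```

Call:
jog_arm(
  increments="0 0 0.15 0 0 0 -0.8; 0 0 0.15 0 0 0 -0.8; 0 0 0.15 0 0 0 -0.8; 0 0 0.15 0 0 0 -0.8; 0 0 0.1 0 0 0 -0.8; 0 0 0.1 0 0 0 -0.8; 0 0 0.05 0 0 0 -0.8; 0 0 0 0 0 0 -0.8",
)

```text
clock: 29.75
eef_pos: [524.9, -308.1, 94.4]
tcp_rot: [3.141, 0.524, 1.954]
contact_force: [0.4, -0.6, -0.1]
opening: 0.26
```

```bash
python3 look.py 20
```

```text
29.75 [ 524.9 -308.1   94.4] inb [ 0.1 -0.  12. ] rot [3.141 0.524 1.954] f [ 0.4 -0.6 -0.1] q [-0.32  0.41  2.07 -0.94  0.5   0.1 ] op 22.06364086703428
rotvec to RT [-0.      0.0003 -0.0006]
```

View pics/L20.png

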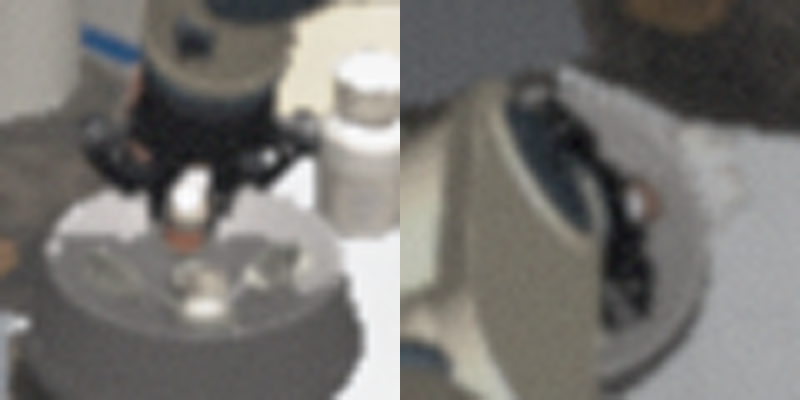

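Call:
jog_arm(
  increments="0 0 0.05 0 0 0 -0.8; 0 0 0.05 0 0 0 -0.8; 0 0 0.05 0 0 0 -0.8; 0 0 0.03 0 0 0 -0.8; 0 0 0 0 0 0 -0.8; 0 0 0 0 0 0 -0.8; 0 0 0 0 0 0 -0.8; 0 0 0 0 0 0 -0.8",
)

```text
clock: 30.65
eef_pos: [525.3, -308.9, 92.9]
tcp_rot: [3.141, 0.524, 1.954]
contact_force: [-0.2, 0.0, -0.8]
opening: 0.258
```

Call:
jog_arm(
  increments="0 0 0.05 0 0 0 -0.8; 0 0 0 0 0 0 -0.8; 0 0 0.05 0 0 0 -0.8; 0 0 0 0 0 0 -0.8; 0 0 0 0 0 0 -0.8; 0 0 0 0 0 0 -0.8; 0 0 0 0 0 0 -0.8; 0 0 0 0 0 0 -0.8",
)

```text
clock: 31.45
eef_pos: [525.7, -309.3, 92.9]
tcp_rot: [3.141, 0.525, 1.954]
contact_force: [-5.6, 7.6, 12.7]
opening: 0.252
```

```bash
python3 -c "
from plan import *
s,p,R=cur();print(inb(p),s['contact_force'])"
```

```text
[ 0.5  0.2 10. ] [-5.64934425  7.55755676 12.67081512]
```

Call:
jog_arm(
  increments="0 0 -0.05 0 0 0 -0.8; 0 0 0 0 0 0 -0.45; 0 0 0 0 0 0 -0.4; 0 0 0 0 0 0 -0.3; 0 0 0 0 0 0 -0.2; 0 0 0 0 0 0 -0.2; 0 0 -0.5 0 0 0 -0.2; 0 0 -1 0 0 0 -0.2",
)

```text
clock: 32.25
eef_pos: [522.1, -302.0, 105.3]
tcp_rot: [-3.141, 0.523, 1.954]
contact_force: [-0.3, 0.3, 0.5]
opening: 0.396
```

Call:
jog_arm(
  increments="0 0 -2 0 0 0 -0.2; 0 0 -4 0 0 0 -0.2; 0 0 -4 0 0 0 -0.2; 0 0 -4 0 0 0 -0.2; 3 1 -2 0 0.08 0 0; 3 1 -1 0 0.08 0 0; 3 1 0 0 0.08 0 0; 3 1 0 0 0.08 0 0",
)

```text
clock: 33.05
eef_pos: [486.9, -105.0, 207.0]
tcp_rot: [3.139, 0.201, 1.955]
contact_force: [0.3, -0.4, 0.3]
opening: 0.498
```

```bash
python3 look.py 21
python3 - <<'E'
from plan import *
im=[]
a=np.linspace(0,2*np.pi,60)
for n,x0,y0,sh in(('side',250,118,[0,0,0]),('top',322,165,[1.2,0,0])):
    C=cv2.imread(f'pics/{n}21.png')[y0:y0+35,x0:x0+40]
    C=cv2.resize(C,None,fx=10,fy=10,interpolation=cv2.INTER_CUBIC);D=C.copy()
    for d,rad,col in((22,12,(0,0,255)),(8,13.5,(255,0,0))):
        P=M+np.array(sh)+d*bz+rad*(np.cos(a)[:,None]*bx+np.sin(a)[:,None]*tt)
        uv=(proj(n,P)-[x0,y0])*10+4.5
        cv2.polylines(D,[np.round(uv).astype(int).reshape(-1,1,2)],True,col,1)
    im.append(np.hstack([C,D]))
cv2.imwrite('pics/fin.png',cv2.resize(np.vstack(im),(640,560)))
E
```

```text
33.05 [ 486.9 -105.   207. ] inb [-119.1   40.8  210.8] rot [3.139 0.201 1.955] f [ 0.3 -0.4  0.3] q [-0.09  0.13  2.   -0.22  0.92 -0.35] op 42.33842568242872
rotvec to RT [ 0.0026 -0.3229  0.    ]
```

View pics/fin.png

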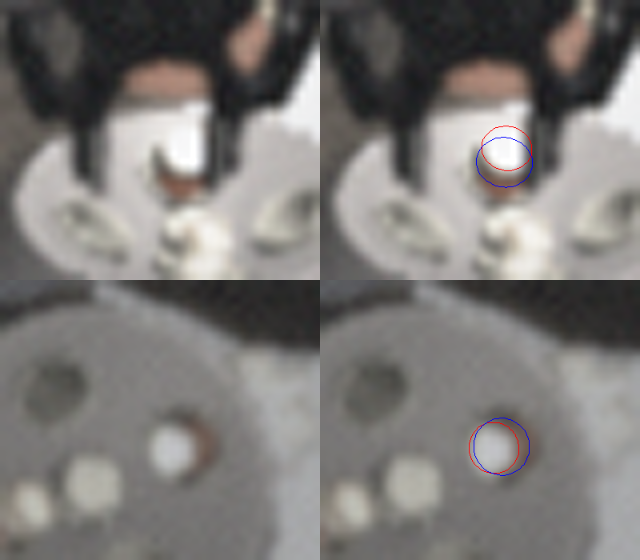

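Call:
jog_arm(
  increments="3 0 -1 0 0.04 0 0; 3 0 -1 0 0.04 0 0; 3 0 -1 0 0.04 0 0; 3 0 -1 0 0.04 0 0; 3 0 -1 0 0.04 0 0; 0 0 0 0 0 0 0; 0 0 0 0 0 0 0; 0 0 0 0 0 0 0",
)

```text
clock: 33.95
eef_pos: [429.1, 35.7, 237.1]
tcp_rot: [3.141, 0.005, 1.954]
contact_force: [-0.3, 1.4, 0.4]
opening: 0.5
```

```bash
python3 look.py 22
python3 - <<'E'
from plan import *
crop('pics/side22.png',(235,100,325,190),6,'pics/fs.png');crop('pics/top22.png',(315,160,365,220),9,'pics/ft.png')
print((proj('side',[M+22*bz,M])-[235,100]+.5)*6)
E
```

```text
33.95 [429.1  35.7 237.1] inb [-235.8   39.9  312.9] rot [3.141 0.005 1.954] f [-0.3  1.4  0.4] q [ 0.08  0.03  2.02 -0.01  1.08 -0.3 ] op 42.51656967698769
rotvec to RT [ 3.000e-04 -5.182e-01 -5.000e-04]
[[230.15219639 219.25119618]
 [227.33673211 235.6755971 ]]
```

View pics/fs.png

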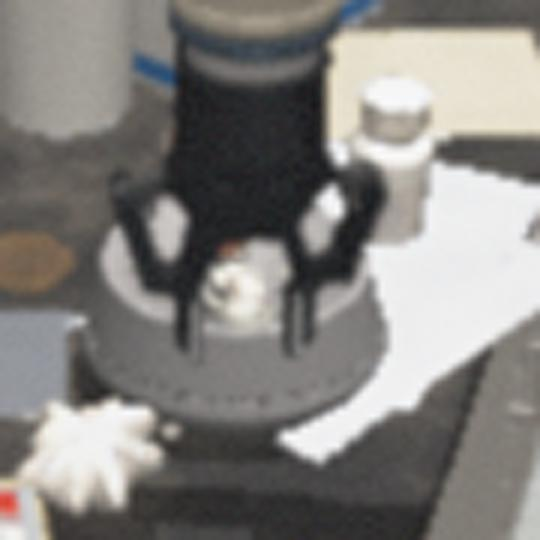

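View pics/side22.png

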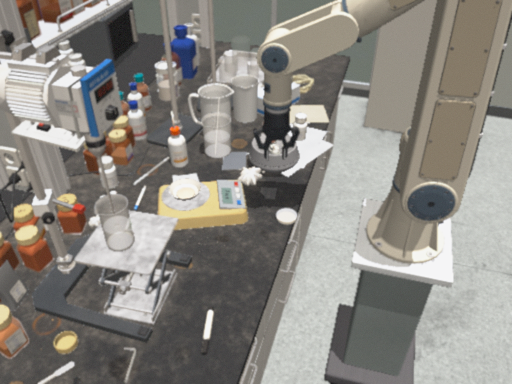

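Call:
jog_arm(
  increments="4 1 0 0 0 0 0; 4 1 0 0 0 0 0; 4 1 0 0 0 0 0; 4 1 0 0 0 0 0; 4 1 0 0 0 0 0; 4 1 0 0 0 0 0; 0 0 0 0 0 0 0; 0 0 0 0 0 0 0",
)

```text
clock: 34.85
eef_pos: [394.7, 281.6, 235.6]
tcp_rot: [-3.141, 0.005, 1.956]
contact_force: [-0.8, -0.1, -0.1]
opening: 0.503
```

```bash
python3 look.py 23
python3 - <<'E'
from plan import *
crop('pics/side23.png',(235,100,325,190),6,'pics/fs.png')
E
```

```text
34.85 [394.7 281.6 235.6] inb [-445.1  100.2  432. ] rot [-3.141  0.005  1.956] f [-0.8 -0.1 -0.1] q [ 0.62  0.13  1.92 -0.01  1.1   0.24] op 42.76235410727398
rotvec to RT [-2.000e-04 -5.188e-01  1.400e-03]
```

View pics/fs.png

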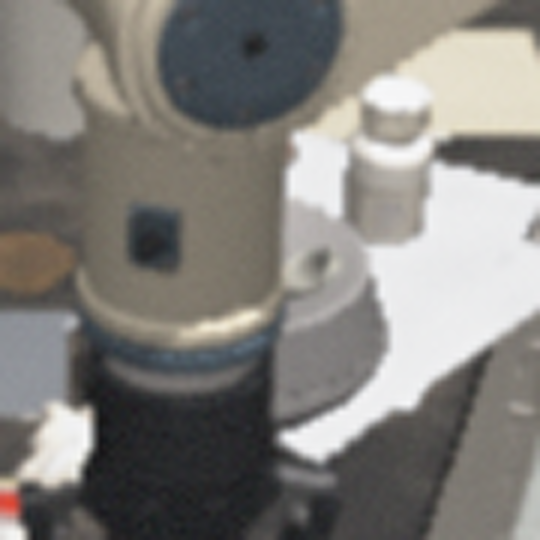

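View pics/L23.png

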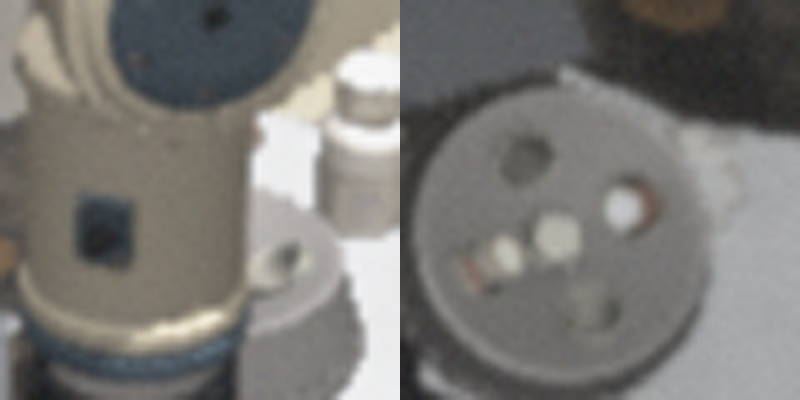

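Run:
```python
from plan import *
g=cv2.imread('pics/top23.png').astype(int).min(2)
C0=M-46*u; C0[2]=0
rz=lambda s: C0+s*46*u+84*k
def top(s): # cap top centre
    b=-s*.5*u+.866*k; return rz(s)+22*b
for nm,b,P in(('new',(338,180,350,193),top(1)),('old',(322,188,331,199),top(-1)),('nut',(329,184,340,197),C0+81*k)):
    sub=g[b[1]:b[3],b[0]:b[2]];print(nm);print(sub)
    w=np.clip(sub-150,0,40);yy,xx=np.mgrid[b[1]:b[3],b[0]:b[2]]
    c=np.array([(w*xx).sum()/w.sum(),(w*yy).sum()/w.sum()]);print(c.round(2),proj('top',[P]).round(2),(c-proj('top',[P])[0]).round(2))
for d in(22,26,30): print(d,proj('top',[M+d*bz]))
```

```text
new
[[128 127 128 125 123 118 119 119 119 127 127 127]
 [131 129 125 116 113  99  95  94 103 117 125 127]
 [126 125 124 114 106  98  83  78  85 101 112 118]
 [128 122 118 128 144 140 121 101  87  88 103 113]
 [128 125 127 157 179 177 165 139 101  86  95 104]
 [127 124 135 173 189 193 186 164 116  86  87  98]
 [124 123 140 180 195 192 190 168 119  88  86 101]
 [123 122 133 173 189 192 183 159 114  81  84 104]
 [117 120 122 148 172 176 158 126  95  85 101 113]
 [119 118 120 126 140 142 117  93  88 102 118 118]
 [116 119 115 120 121 114 101  99 106 117 120 116]
 [115 118 119 119 114 113 109 113 116 116 120 113]
 [116 118 117 117 115 117 114 113 116 118 117 119]]
[342.8  185.91] [[343.24 185.82]] [-0.45  0.09]
old
[[116 114 116 115 116 113 102 100 118]
 [113 111 114 117 114 112  98  96 131]
 [112 110 125 138 130 113 102  93 141]
 [113 121 146 166 161 137 107 101 137]
 [117 128 159 179 179 156 123 114 123]
 [126 128 154 176 182 169 131 122 121]
 [128 129 139 166 178 168 134 114 118]
 [121 133 134 144 157 152 126 106 109]
 [110 120 119 120 124 122 113 107 103]
 [102 100  96 103 106 108 105
[... 160 characters left out ...]
19 120 121 121 124 128 129 127 124]
 [115 107 118 119 122 120 120 127 124 124 123]
 [108 110 133 144 145 142 139 128 125 123 122]
 [100 118 151 165 163 161 158 144 122 117 120]
 [ 96 131 164 169 166 170 169 156 123 119 118]
 [ 93 141 166 170 170 168 169 156 122 116 119]
 [101 137 164 171 168 170 169 157 125 115 118]
 [114 123 152 166 172 165 162 150 123 116 118]
 [122 121 132 152 155 151 139 130 113 115 115]
 [114 118 125 126 123 123 126 115 107 112 114]
 [106 109 112 106 101 108 119 115 110 114 112]
 [107 103 104 103 103 106 113 112 114 114 115]]
[333.26 190.16] [[333.65 190.21]] [-0.39 -0.05]
22 [[343.24269634 185.81819097]]
26 [[342.9650202  185.86321819]]
30 [[342.68597178 185.90846685]]
```

```bash
python3 -c "
from rig import r
print(r.sign_off())"
```

```text
the job is handed in; nothing more can be done
None
```

I dropped both white rings one after the other into the empty bore opposite the loaded one. The vial then went in by its cap on top of them. I moved the arm clear and handed the job in at about 35 s.

- **Rings:** Both went in with no measurable contact force. In the camera overlays they sit at about the depths expected for one lying on the other at the bottom, good to roughly 5 mm for the second ring.
- **Vial:** It slid in freely and met about 16 N with the fingertips 10.0 mm above the mouth. About 10.3 mm was predicted for a vial fully home on two rings.
- **Final top view:** The cap is 0.45 px off its predicted home position. The nut is off by 0.4 px and the other cap by 0.6 px in the same direction, so this looks like camera bias rather than a raised vial.
- **Bystanders:** I never touched the bottle, dish or marker, and they look unmoved in the last overall side picture. I did not measure their positions again.
- **Disagreements:** The two cameras differed by about 2 mm in x. I used the side camera because it agreed with the gripper position.
- **Not seen:** The arm blocked the last side view, so the final check rests on the top view and the seating force. I could not see ring tilt directly; I infer it from the seating height.

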